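# Set up the soldering hearth

## Task

On the hearth tile's copper band lay the red and white bricks end to end and in line, meeting at the dark centre line, red on the side where the blue bowl stands, and lay the black brick on top along them, centred over their joint. In front of this wall lay the brass disc on the centre line, midway between the band and the tile's front edge, and stand the silver mouse upright on the middle of the disc. Leave the flux jar and the hammer where they are.

Things in the scene. Friction and masses are not known exactly. Their poses are not given: they have to be found in the camera images.
- hearth: Fixed grey tile 160 mm deep (x) by 220 wide (y), 8 thick. Origin: centre of its underside; +x to its back (away from the robot, turned up to 0.2 rad), +y left. On top, flush: copper band 45 deep, 186 wide centred at x=+40 mm, y=0; thin dark centre line at y=0. Lower brick places: x=+40, y=+47 and -47 (gap up to 10 mm between bricks is fine); top brick x=+40, y=0; disc x=-32, y=0.
- bowl: Fixed blue ceramic quench bowl, round, 110 mm across the rim, 50 mm high. Origin: centre of its underside. It stands to the left or to the right of the hearth tile; it only shows which side the red brick goes.
- red_brick_mid (a point): Brick-red soldering brick, 90 mm long (its y axis), 45 mm wide (its x axis), 30 mm high; the point is its centre, 15 mm above its underside. Loose on the bench, flat, long side running roughly left-right seen from the robot.
- white_brick_mid (a point): White soldering brick, 90 mm long (its y axis), 45 mm wide (its x axis), 30 mm high; the point is its centre, 15 mm above its underside. Loose on the bench, flat, long side running roughly left-right seen from the robot.
- black_brick_mid (a point): Black charcoal soldering block, the same size as the bricks, 90 mm long (its y axis), 45 mm wide (its x axis), 30 mm high; the point is its centre, 15 mm above its underside. Loose on the bench, flat, long side running roughly left-right seen from the robot.
- disc_mid (a point): Brass disc, 60 mm in diameter, 12 mm thick, lying flat on the bench, loose. The point is its centre, 6 mm above its underside; z is its axis.
- mouse_mid (a point): Silver-coloured cast mouse figure with small brass ears, standing upright, loose. Its body is a plain round drum 38 mm in diameter from the foot to 40 mm up, where it can be gripped from any side; snout and ears above stay within the drum's width; 69 mm high in all. The point is on its axis, 27 mm above its foot.
- flux_jar: Bystander: small green glass jar with a black cap, 44 mm in diameter, 60 mm high, standing loose at one side of the bench. Origin: centre of its underside. Leave alone.
- hammer: Bystander: small hammer 200 mm long lying loose at the other side of the bench along its x axis. Leave alone.
Mind the look-alikes: they are no part of the job. Leave any purple look-alike of the part that bears black_brick_mid alone. There is more than one size of the part that bears red_brick_mid; the job needs the larger.

How it is judged (in metres and radians):
At the end, for the whole second after the job is handed in: Each brick within 13 mm along and across of its place and 0.17 rad of the band, red on the bowl's side, lower centres under 108 mm apart, black on both (under 65 mm from each); disc flat within 15 mm of its place; mouse upright within 10 mm of the disc's centre; all released, at rest (((y of bowl in the frame of hearth above 0 m and y of red_brick_mid in the frame of hearth between 0.034 and 0.06 m and y of white_brick_mid in the frame of hearth between -0.06 and -0.034 m) or (y of bowl in the frame of hearth below 0 m and y of red_brick_mid in the frame of hearth between -0.06 and -0.034 m and y of white_brick_mid in the frame of hearth between 0.034 and 0.06 m)) and horizontal distance between red_brick_mid and white_brick_mid below 0.108 m and x of red_brick_mid in the frame of hearth between 0.027 and 0.053 m and z of red_brick_mid in the frame of hearth between 0.019 and 0.027 m and x of white_brick_mid in the frame of hearth between 0.027 and 0.053 m and z of white_brick_mid in the frame of hearth between 0.019 and 0.027 m and x of black_brick_mid in the frame of hearth between 0.027 and 0.053 m and y of black_brick_mid in the frame of hearth between -0.013 and 0.013 m and z of black_brick_mid in the frame of hearth between 0.049 and 0.057 m and horizontal distance between black_brick_mid and red_brick_mid below 0.065 m and horizontal distance between black_brick_mid and white_brick_mid below 0.065 m and angle between the y axis of each of red_brick_mid, white_brick_mid, black_brick_mid and the y axis of hearth, either way round below 0.17 rad and x of disc_mid in the frame of hearth between -0.047 and -0.017 m and y of disc_mid in the frame of hearth between -0.015 and 0.015 m and z of disc_mid in the frame of hearth between 0.011 and 0.017 m and angle between each of disc_mid, mouse_mid's own z axis and vertical below 0.1 rad and horizontal distance between mouse_mid and disc_mid below 0.01 m and z of mouse_mid in the frame of hearth between 0.043 and 0.051 m and linear speed of each of red_brick, white_brick, black_brick, base_disc, mouse below 0.02 m/s); the robot touches nothing.
It fails at once if the flux jar was moved more than 20 mm (distance of flux_jar from where it was at the start of the episode above 0.02 m).
It fails at once if the hammer was moved more than 20 mm (distance of hammer from where it was at the start of the episode above 0.02 m).
It also fails if it takes over 115 s, if anything falls off the work surface, if the arm or the gripper's body presses on something with over 40 N, if the wrist force passes 120 N, or if a joint passes its speed limit or range.

## Robot

A 7-joint arm with a two-finger parallel gripper is mounted at the origin on the work surface. World frame = base frame: x ahead of the robot, y to its left, z up, the work surface at z = 0. Lengths are in m, angles in degrees, forces in N, time in s.
With the tool pointing down it reaches from about 0.425 to 0.875 m from the base axis. Payload 4.7 kg.
Tool frame: the origin (TCP) lies at the very end of the fingers, on their centre line; the grasp point (between the pads) lies 19 mm behind it; z points along the fingers, x is the direction in which the jaws open and shut, and the axes are right-handed (so a half turn about z gives the same grasp; the last joint's range is limited). The gripper opens to 87 mm and grips with 3 to 60 N. Pads are 19 mm wide; open, the fingers measure 117 mm over their backs; the gripper's body (75 mm by 190 mm) begins 51 mm behind the grasp point.
Start: joints at [0.808, 18.392, -4.016, 83.108, 1.295, 78.541, -3.26], TCP at [0.65, -0, 0.186] pointing down, gripper open.
Joint ranges: [-163.93, 163.93], [-17.29, 119.83], [-79.2, 71.16], [3.27, 140.29], [-89.18, 269.18], [5.43, 117.66], [-154.24, 154.24]. Speed limits (degrees/s): [147.25, 147.25, 180, 180, 180, 180, 180].

## Interface

Orientations are given as [roll, pitch, yaw] about the fixed x, y, z axes, in that order (R = Rz(yaw) Ry(pitch) Rx(roll)).
In Python, from cell import sensors, vision, env gives the robot as it stands.
- The arm moves only by the shell command python3 -m inch 'ROWS' [OPENING] [FORCE]. ROWS is a JSON object of lists of equal length, an entry for each row: "dp": the shift along the tool's x, y, z in m, a list of three; "turn": the turn about the tool's z in degrees. A call has 1 to 8 rows; each row shifts and turns the commanded pose from where the row before left it, along the tool's axes as they then stand; what a row does not reach is not made up. A row lasts 1/8 s, in which the tool goes at most 62.5 mm and 10.7 degrees, less where a joint would pass 70% of its speed; a pose out of reach is approached as far as the arm can. A call is refused whole if a number of a shift passes 0.0625 or a number of a turn 10.7, either way. A call with a gripper value outside its range is refused whole. OPENING is the closure, from -1 (fully open) to 1 (shut), set as the call begins (- or left out, the last holds). The fingers move at their own pace and stop on an object; FORCE is the grip in N (left out, the last holds). Time passes only in rows, so rows that do not move let the fingers close. It gives the time, the measured TCP pose, the force and the opening at its end, in the units of the state.
- sensors.get_obs(): the state, without advancing time (a new reading comes with each control period).
- vision.read_camera(name): name is "scene" or "side" or "wrist"; returns the picture (400x640x3 uint8, blue, green, red); there is no depth.
- vision.get_calibration(name): a dict with "K" (3x3 intrinsics, pixels), "pose" (4x4, takes a point from camera to world coordinates). Camera axes: x right, y down, z forward; pixel columns grow to the right and rows downward; lengths in m; the calibration is good to about 2 mm. A picture is of the moment at which its call begins: read the wrist's pose just before it. get_calibration takes no time and is no camera call; for the wrist camera it gives the pose at the moment of the call.
- env.sign_off(): hands the job in, once; it reports no verdict.
The state is a dict: "time_s": time; "qpos": joint angles; "joint_velocities": joint speeds; "effort": joint torques, N m; "tool_pos": TCP position; "tool_rot": TCP orientation; "force": force on the tool from outside, world axes, zero at the start; "wrist_torque": the same for the moment, N m; "grip_width": finger opening in m.
Only numpy, scipy, OpenCV 4.12 (cv2) and the standard library are available. Lean on these libraries where they do the work, as an engineer would, in place of code of your own. Each camera call takes 0.05 s, during which the arm holds its last target.

## Working session

There is one attempt and no reset: what is moved stays moved. The work goes in short steps, Python scripts to look and compute and a shell command to move; the robot and the scene stay as the last step left them, time stands still between calls to the robot, and variables do not carry over. Pictures are saved under pics/ and viewed, and the job is handed in when it is done.

```bash
ls; mkdir -p pics
python3 - <<'E'
from cell import sensors, vision, env
import cv2
print(sensors.get_obs())
for n in ["scene","side","wrist"]:
    im=vision.read_camera(n); cv2.imwrite(f"pics/{n}0.png",im)
    c=vision.get_calibration(n); print(n,c["K"],c["pose"])
E
```

```text
pics
{'time_s': 0.0, 'qpos': array([ 0.8065109 , 18.43788423, -4.01514196, 83.1759262 ,  1.29627502,
       78.53909739, -3.25948841]), 'joint_velocities': array([ 0.1483501 , -0.00966424, -0.10704042, -0.06258306,  0.06152449,
       -0.07087788,  0.02316008]), 'effort': array([-2.58547143e-04, -4.91284704e+01, -4.03903294e-01, -3.12526345e+01,
       -6.40594075e-02,  4.37659642e-02,  1.61017233e-04]), 'tool_pos': array([ 6.49380983e-01, -5.21509514e-05,  1.85265865e-01]), 'tool_rot': array([1.79992893e+02, 1.07596218e-01, 3.65113280e-03]), 'force': array([-0.34250904, -0.18166911, -0.13186463]), 'wrist_torque': array([-0.02783183, -0.01976588, -0.00397096]), 'grip_width': 0.08697429590084182}
scene [[423.06594684   0.         313.23864275]
 [  0.         423.06594684 198.21812763]
 [  0.           0.           1.        ]] [[ 6.92364566e-01  5.64467195e-01 -4.49453105e-01  9.73467455e-01]
 [ 7.21547710e-01 -5.42031870e-01  4.30778776e-01 -4.92483361e-01]
 [-4.57419387e-04 -6.22557819e-01 -7.82573672e-01  9.45783380e-01]
 [ 0.00000000e+00  0.00000000e+00  0.00000000e+00  1.00000000e+00]]
side [[473.25151047   0.         323.60122358]
 [  0.         473.25151047 207.46239154]
 [  0.           0.           1.        ]] [[-0.78160977 -0.45896369  0.42241981 -0.05550391]
 [-0.6235723   0.55797235 -0.54756227  0.63991506]
 [ 0.01561263 -0.69138932 -0.72231369  0.92791661]
 [ 0.          0.          0.          1.        ]]
wrist [[316.74893497   0.         315.638291  ]
 [  0.         316.74893497 203.03665249]
 [  0.           0.           1.        ]] [[ 9.99998028e-01  4.71881783e-04 -1.92889890e-03  6.50709105e-01]
 [-1.21017658e-04 -9.55068516e-01 -2.96385079e-01  8.17509777e-02]
 [-1.98208933e-03  2.96384728e-01 -9.55066576e-01  3.82917131e-01]
 [ 0.00000000e+00  0.00000000e+00  0.00000000e+00  1.00000000e+00]]
```

View pics/scene0.png

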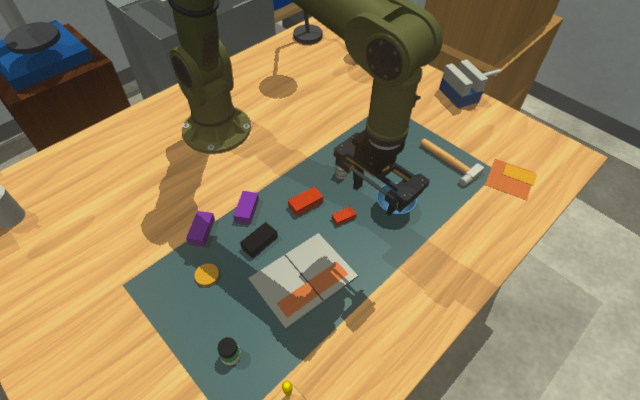

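View pics/side0.png

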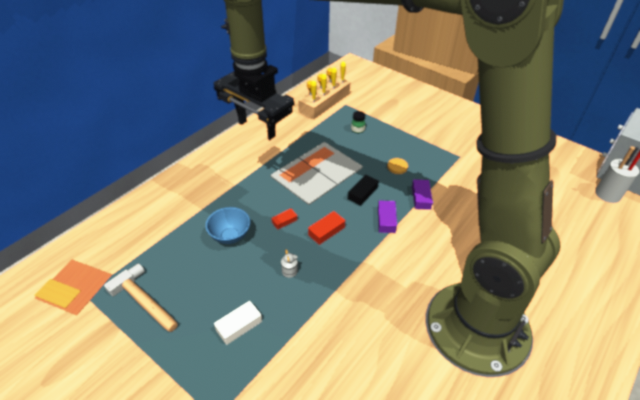

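View pics/wrist0.png

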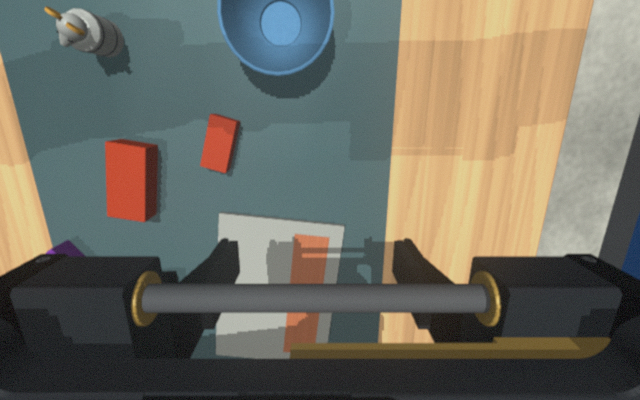

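```bash
cat > h.py <<'E'
import numpy as np, cv2
from cell import sensors, vision, env
def ray(n,uv,z,cal=None):
    c=cal or vision.get_calibration(n); K=c["K"];P=c["pose"]
    uv=np.atleast_2d(np.asarray(uv,float))
    d=np.c_[uv,np.ones(len(uv))]@np.linalg.inv(K).T@P[:3,:3].T
    o=P[:3,3]; t=(z-o[2])/d[:,2]
    return (o+t[:,None]*d)[:,:2]
def proj(n,X,cal=None):
    c=cal or vision.get_calibration(n); X=np.atleast_2d(X)
    p=(X-c["pose"][:3,3])@c["pose"][:3,:3]@c["K"].T
    return p[:,:2]/p[:,2:]
E
python3 - <<'E'
from h import *
for n,L in [("side",dict(red=(327,227,.015),small=(285,218,.008),white=(238,322,.015),black=(363,190,.015),disc=(398,166,.006),mouse=(289,263,.03),bowl=(228,226,.025),jar=(358,121,.03),hammerhead=(124,279,.01),hend=(172,324,.01),tile=(317,173,.008),purple1=(388,216,.015),purple2=(423,194,.015))),
 ("scene",dict(red=(305,201,.015),small=(344,215,.008),black=(259,239,.015),disc=(206,274,.006),bowl=(396,200,.025),jar=(229,350,.03),hammerhead=(471,176,.01),hend=(422,143,.01),tile=(304,279,.008),purple1=(246,207,.015),purple2=(201,228,.015)))]:
    for k,(u,v,z) in L.items(): print(n,k,ray(n,(u,v),z).round(3))
E
```

```text
side red [[ 0.428 -0.003]]
side small [[0.537 0.037]]
side white [[0.408 0.333]]
side black [[ 0.436 -0.174]]
side disc [[ 0.42  -0.331]]
side mouse [[0.42  0.153]]
side bowl [[0.619 0.16 ]]
side jar [[ 0.623 -0.409]]
side hammerhead [[0.696 0.419]]
side hend [[0.517 0.425]]
side tile [[ 0.583 -0.153]]
side purple1 [[ 0.328 -0.136]]
side purple2 [[ 0.299 -0.267]]
scene red [[ 0.43  -0.004]]
scene small [[0.536 0.044]]
scene black [[ 0.439 -0.176]]
scene disc [[ 0.423 -0.334]]
scene bowl [[0.608 0.175]]
scene jar [[ 0.623 -0.408]]
scene hammerhead [[0.698 0.416]]
scene hend [[0.513 0.424]]
scene tile [[ 0.602 -0.168]]
scene purple1 [[ 0.332 -0.136]]
scene purple2 [[ 0.305 -0.266]]
```

```bash
python3 -m inch '{"dp":[[-0.015,0.03,-0.005],[-0.02,0.045,-0.005],[-0.02,0.05,-0.005],[-0.02,0.05,-0.005],[-0.02,0.05,-0.005],[-0.02,0.04,-0.005],[-0.015,0.02,0],[0,0,0]],"turn":[0,0,0,0,0,0,0,0]}' -1 30
python3 - <<'E'
from h import *
print(sensors.get_obs()["tool_pos"])
c=vision.get_calibration("wrist");im=vision.read_camera("wrist"); cv2.imwrite("pics/w1.png",im)
import pickle;pickle.dump(c,open("w1.pkl","wb"))
E
```

```text
time_s: 1.15
tool_pos: [0.5184, -0.2873, 0.2163]
tool_rot: [180.0, 0.0, -0.3]
force: [-0.2, -0.1, -0.4]
grip_width: 0.087
[ 0.5184381  -0.28733828  0.21628496]
```

View pics/w1.png

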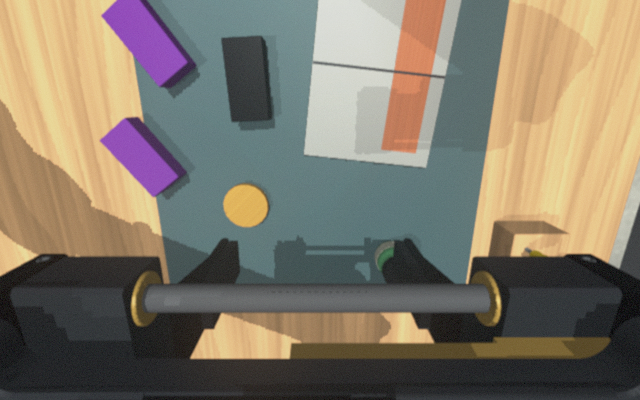

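Run:
```python
from h import *
import pickle
c=pickle.load(open("w1.pkl","rb")); im=cv2.imread("pics/w1.png")
hsv=cv2.cvtColor(im,cv2.COLOR_BGR2HSV)
def comps(m,a=150):
    m=cv2.morphologyEx(m,cv2.MORPH_OPEN,np.ones((3,3),np.uint8))
    n,l,s,ce=cv2.connectedComponentsWithStats(m)
    return [(s[i],ce[i],(l==i).astype(np.uint8)) for i in range(1,n) if s[i][4]>a]
# probe some pixels
for p in [(247,80),(228,80),(262,80),(246,205),(340,120),(410,100),(330,30),(380,140),(600,100),(200,250),(270,160)]:
    print(p,im[p[1],p[0]],hsv[p[1],p[0]])
w=lambda u,v,z:ray("wrist",(u,v),z,c)[0].round(4)
for p in [(313,62),(446,77),(304,154),(427,168)]: print(p,w(*p,.008))
```

```text
(247, 80) [64 61 57] [103  28  64]
(228, 80) [61 55 53] [113  33  61]
(262, 80) [68 66 62] [100  23  68]
(246, 205) [ 92 180 224] [ 20 150 224]
(340, 120) [196 206 202] [ 42  12 206]
(410, 100) [ 89 124 192] [ 10 137 192]
(330, 30) [214 219 216] [ 48   6 219]
(380, 140) [176 185 180] [ 47  12 185]
(600, 100) [134 189 228] [ 18 105 228]
(200, 250) [106 108  85] [ 87  54 108]
(270, 160) [128 128 101] [ 90  54 128]
(313, 62) [ 0.5165 -0.1575]
(446, 77) [ 0.6751 -0.1748]
(304, 154) [ 0.5042 -0.2658]
(427, 168) [ 0.6633 -0.2847]
```

Run:
```python
import cv2
im=cv2.imread("pics/w1.png")
cv2.imwrite("pics/w1z.png",cv2.resize(im[0:240,210:460],None,fx=3,fy=2.5,interpolation=cv2.INTER_CUBIC)[:600,:800])
```

```text
(no output)
```

View pics/w1z.png

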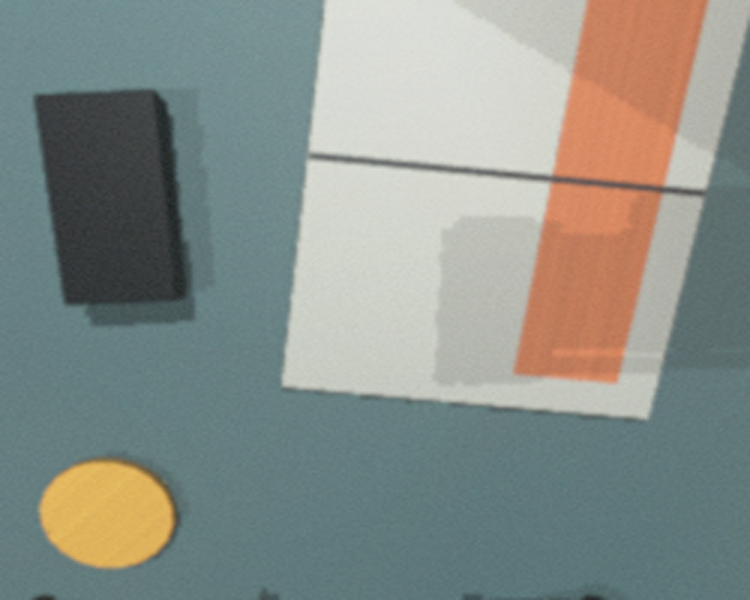

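Run:
```python
from h import *
import pickle
c=pickle.load(open("w1.pkl","rb"));im=cv2.imread("pics/w1.png")
b=ray("wrist",[(222,38),(261.7,36.4),(267.3,120),(231.7,121.2)],.03,c);print(b.round(4),b.mean(0),cv2.minAreaRect((b*1000).astype(np.float32)))
m=cv2.inRange(cv2.cvtColor(im,cv2.COLOR_BGR2HSV),(15,120,150),(28,255,255))
m[:, :210]=0;m[:,290:]=0;m[:170]=0;m[235:]=0
k,_=cv2.findContours(m,0,1);k=max(k,key=cv2.contourArea);p=ray("wrist",k[:,0],.012,c)
print("disc",cv2.minEnclosingCircle((p*1000).astype(np.float32)),p.mean(0))
# red from w0
P=np.array([[ 9.99998028e-01,4.71881783e-04,-1.92889890e-03,6.50709105e-01],[-1.21017658e-04,-9.55068516e-01,-2.96385079e-01,8.17509777e-02],[-1.98208933e-03,2.96384728e-01,-9.55066576e-01,3.82917131e-01],[0,0,0,1]])
c0=dict(K=c["K"],pose=P)
im=cv2.imread("pics/wrist0.png");hsv=cv2.cvtColor(im,cv2.COLOR_BGR2HSV)
print(im[180,125],im[180,152],im[30,100])
m=((im[:,:,2]>120)&(im[:,:,2].astype(int)-im[:,:,1]>90)).astype(np.uint8);m[:, :90]=0;m[:,180:]=0;m[:120]=0;m[235:]=0
print(m.sum());v=im[:,:,2][m>0];print(np.histogram(v,10))
cv2.imwrite("pics/w0z.png",cv2.resize(im[120:240,80:180],None,fx=5,fy=5,interpolation=cv2.INTER_CUBIC))
```

```text
[[ 0.4175 -0.1355]
 [ 0.461  -0.1342]
 [ 0.4626 -0.2224]
 [ 0.4207 -0.2236]] [ 0.44046603 -0.1789427 ] ((440.61083984375, -178.973388671875), (43.461097717285156, 88.27269744873047), 1.7785619497299194)
disc ((424.9710693359375, -333.2179870605469), 29.73648452758789) [ 0.42532653 -0.33332608]
[ 55  81 199] [28 32 71] [91 95 91]
2846
(array([   3,   11,    7,   15,   38,   47,   48,   88, 2200,  389]), array([149. , 154.6, 160.2, 165.8, 171.4, 177. , 182.6, 188.2, 193.8,
       199.4, 205. ]))
```

View pics/w0z.png

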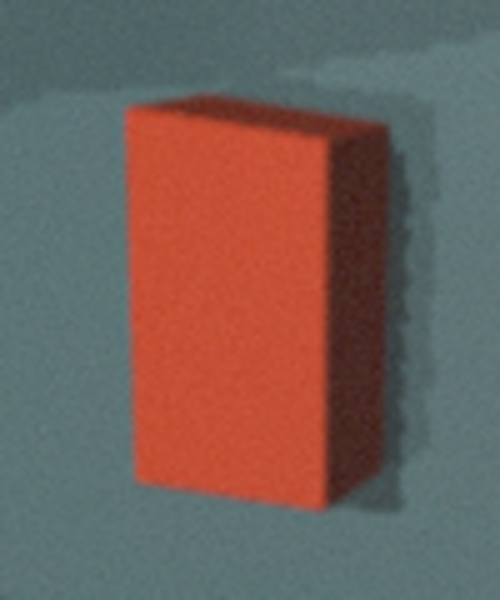

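Run:
```python
from h import *
import pickle
c=pickle.load(open("w1.pkl","rb"))
P=np.array([[ 9.99998028e-01,4.71881783e-04,-1.92889890e-03,6.50709105e-01],[-1.21017658e-04,-9.55068516e-01,-2.96385079e-01,8.17509777e-02],[-1.98208933e-03,2.96384728e-01,-9.55066576e-01,3.82917131e-01],[0,0,0,1]])
c0=dict(K=c["K"],pose=P)
b=ray("wrist",np.array([(127,105),(328,138),(327,510),(136,483)])/5+[80,120],.03,c0);print(b.round(4),b.mean(0),cv2.minAreaRect((b*1000).astype(np.float32)))
```

```text
[[ 0.4185  0.0436]
 [ 0.4617  0.0364]
 [ 0.4474 -0.0515]
 [ 0.4032 -0.0447]] [ 0.43269057 -0.00403183] ((432.64715576171875, -4.172119140625), (89.65963745117188, 44.70536804199219), 80.51449584960938)
```

```bash
python3 -m inch '{"dp":[[-0.012,-0.04,0],[-0.015,-0.05,0],[-0.015,-0.05,0],[-0.015,-0.05,0],[-0.015,-0.05,0],[-0.0137,-0.043,0.02],[0,0,0.05],[0,0,0.04]],"turn":[0,0,0,0,0,0,4.5,4.5]}' -1 30
python3 -m inch '{"dp":[[0,0,0],[0,0,0]],"turn":[0,0]}'
```

```text
time_s: 2.2
tool_pos: [0.4339, 0.001, 0.105]
tool_rot: [-180.0, -0.0, -8.8]
force: [-0.0, 0.9, -0.2]
grip_width: 0.0867
time_s: 2.45
tool_pos: [0.4355, -0.001, 0.1079]
tool_rot: [-180.0, -0.1, -8.8]
force: [0.7, -0.2, -0.0]
grip_width: 0.0867
```

```bash
cat > go.py <<'E'
# go.py x y z yaw : shift in tool axes as it stands from measured pose, and turn
import sys; from h import *
o=sensors.get_obs(); p=o["tool_pos"]; th=np.radians(o["tool_rot"][2]); x,y,z,yaw=map(float,sys.argv[1:5])
d=np.array([x-p[0],y-p[1]]); 
print("pos",p.round(4),"rot",o["tool_rot"].round(2),"grip",round(o["grip_width"],4),"F",o["force"].round(1))
print("tool dx %.4f dy %.4f dz %.4f turn %.2f"%(d@[np.cos(th),np.sin(th)],d@[np.sin(th),-np.cos(th)],p[2]-z,o["tool_rot"][2]-yaw))
E
python3 -m inch '{"dp":[[-0.002,0.003,0.03],[0,0,0.035],[0,0,0.025],[0,0,0.012],[0,0,0]],"turn":[0,0,0,0,0]}'
python3 go.py 0.4327 -0.004 0.005 -9.2
```

```text
time_s: 3.08
tool_pos: [0.4327, -0.0045, 0.0051]
tool_rot: [-180.0, -0.1, -9.0]
force: [0.6, -0.3, 0.3]
grip_width: 0.0873
pos [ 0.4327 -0.0045  0.0051] rot [-1.7999e+02 -5.0000e-02 -8.9700e+00] grip 0.0873 F [ 0.6 -0.3  0.3]
tool dx -0.0001 dy -0.0005 dz 0.0001 turn 0.23
```

```bash
python3 -m inch '{"dp":[[0,0,0],[0,0,0],[0,0,0],[0,0,0]],"turn":[0,0,0,0]}' 1 30;  python3 -m inch '{"dp":[[0,0,-0.02],[0,0,-0.03],[0,0,-0.03],[0,0,-0.02]],"turn":[0,0,0,0]}'; python3 go.py 0.641 -0.1238 0.1 -6.5
```

```text
time_s: 3.58
tool_pos: [0.4321, -0.0047, 0.0046]
tool_rot: [-180.0, -0.0, -9.0]
force: [0.5, -0.6, 0.7]
grip_width: 0.0551
time_s: 4.08
tool_pos: [0.4325, -0.0047, 0.1059]
tool_rot: [-180.0, -0.1, -9.0]
force: [-0.3, -0.2, -0.3]
grip_width: 0.0148
pos [ 0.4325 -0.0047  0.1059] rot [-1.7999e+02 -1.0000e-01 -9.0000e+00] grip 0.0148 F [-0.3 -0.2 -0.3]
tool dx 0.2246 dy 0.0850 dz 0.0059 turn -2.50
```

```bash
python3 -m inch '{"dp":[[0,0,-0.02],[0,0,-0.02],[0,0,0],[0,0,0],[0,0,0],[0,0,0]],"turn":[0,0,0,0,0,0]}' -1 30
python3 - <<'E'
from h import *
import pickle
c=vision.get_calibration("wrist");im=vision.read_camera("wrist"); cv2.imwrite("pics/w2.png",im)
pickle.dump(c,open("w2.pkl","wb"))
im=vision.read_camera("side"); cv2.imwrite("pics/s2.png",im[150:350,150:450].repeat(2,0).repeat(2,1))
E
```

```text
time_s: 4.82
tool_pos: [0.4314, -0.0047, 0.1436]
tool_rot: [180.0, 0.1, -9.0]
force: [-0.3, 0.6, 0.2]
grip_width: 0.0674
```

View pics/w2.png

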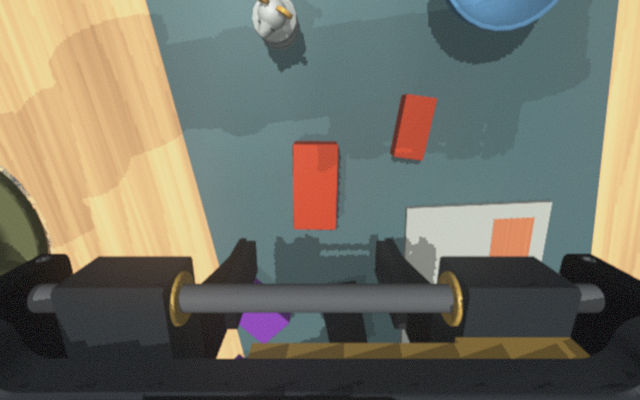

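View pics/s2.png

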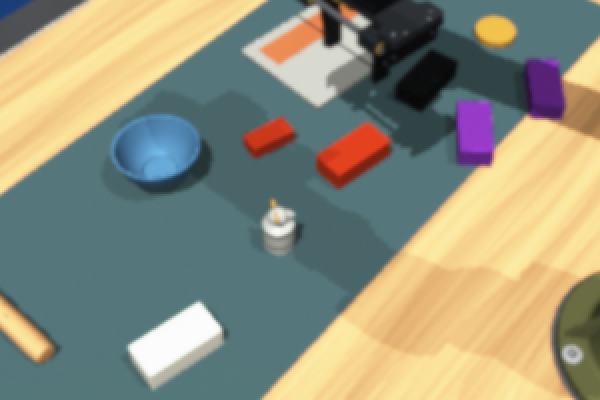

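```bash
python3 - <<'E'
from h import *
import pickle
c=pickle.load(open("w2.pkl","rb"))
b=ray("wrist",[(293,143),(337.5,143),(337.5,230),(293,230)],.03,c);print(b.round(4),b.mean(0))
E
python3 go.py 0.4327 -0.004 0.005 -9.2
```

```text
[[ 0.4175  0.0445]
 [ 0.4602  0.0378]
 [ 0.4478 -0.0523]
 [ 0.4014 -0.0449]] [ 0.43172307 -0.00373739]
pos [ 0.4316 -0.0047  0.1439] rot [ 1.7999e+02  4.0000e-02 -9.0000e+00] grip 0.0748 F [-0.4 -0.8 -0.4]
tool dx 0.0009 dy -0.0008 dz 0.1389 turn 0.20
```

```bash
python3 -m inch '{"dp":[[0.001,-0.001,0.035],[0,0,0.045],[0,0,0.035],[0,0,0.02],[0,0,0.004],[0,0,0]],"turn":[0,0,0,0,0,0]}'; python3 -m inch '{"dp":[[0,0,0],[0,0,0],[0,0,0],[0,0,0],[0,0,0],[0,0,0],[0,0,0]],"turn":[0,0,0,0,0,0,0]}' 1 30;  python3 -m inch '{"dp":[[0,0,-0.02],[0,0,-0.04],[0,0,-0.04],[0,0,-0.02],[0,0,0]],"turn":[0,0,0,0,0]}'; python3 go.py 0.641 -0.1238 0.1 -6.5
```

```text
time_s: 5.68
tool_pos: [0.4334, -0.0038, 0.0058]
tool_rot: [-180.0, -0.0, -9.0]
force: [-0.0, -0.7, -0.8]
grip_width: 0.0872
time_s: 6.55
tool_pos: [0.433, -0.0039, 0.0053]
tool_rot: [180.0, -0.0, -9.0]
force: [0.2, 0.5, 1.3]
grip_width: 0.0248
time_s: 7.18
tool_pos: [0.4344, -0.0038, 0.1268]
tool_rot: [-180.0, -0.2, -9.0]
force: [-0.5, 0.4, 0.1]
grip_width: 0.0009
pos [ 0.4344 -0.0038  0.1268] rot [-179.98   -0.21   -9.  ] grip 0.0009 F [-0.5  0.4  0.1]
tool dx 0.2229 dy 0.0862 dz 0.0268 turn -2.50
```

Run:
```python
from h import *
import pickle
c=vision.get_calibration("wrist");im=vision.read_camera("wrist"); cv2.imwrite("pics/w3.png",im)
pickle.dump(c,open("w3.pkl","wb"))
im=vision.read_camera("side"); cv2.imwrite("pics/s3.png",im[100:350,150:550].repeat(2,0).repeat(2,1))
print(proj("side",[[.434,-.004,.127],[.434,-.004,0.015]],None))
```

```text
[[326.27224862 194.8993896 ]
 [325.41596211 225.80168738]]
```

View pics/w3.png

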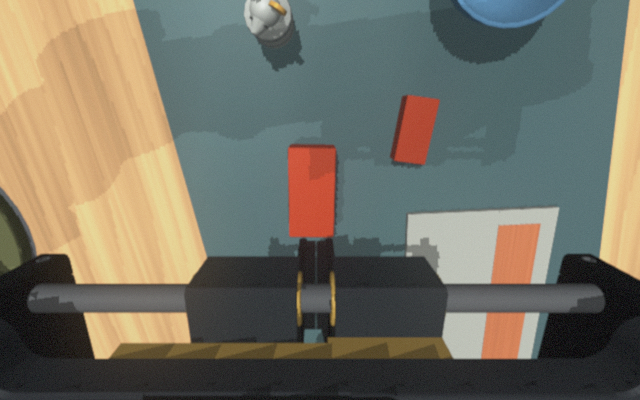

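View pics/s3.png

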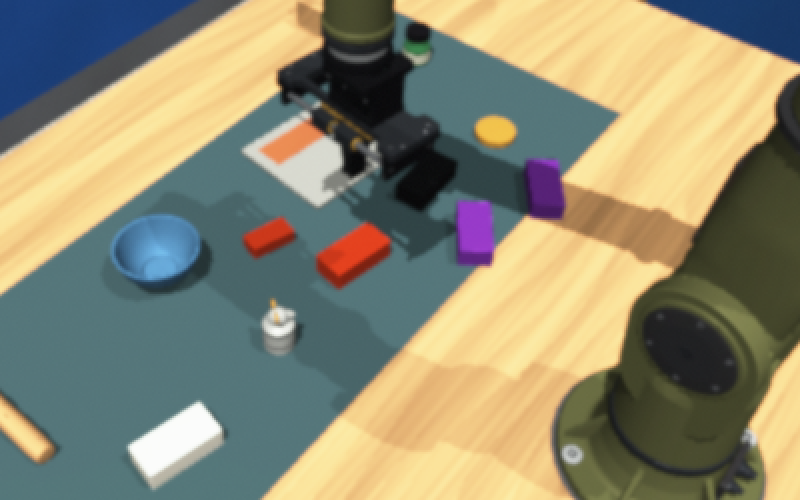

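Run:
```python
from h import *
import pickle
c=pickle.load(open("w3.pkl","rb"))
b=ray("wrist",[(288,146),(336,146),(336,238),(289,238)],.03,c);print(b.round(4),b.mean(0))
for n in ("side","scene"):
    im=vision.read_camera(n); u,v=proj(n,[[.434,-.004,.127]])[0].round().astype(int)
    print(n,u,v); z=cv2.resize(im[max(v-60,0):v+60,u-80:u+80],None,fx=5,fy=5,interpolation=cv2.INTER_CUBIC)
    z=np.clip(z.astype(float)*1.6,0,255).astype(np.uint8)
    cv2.drawMarker(z,(402,302),(0,0,255),0,20,1); cv2.imwrite(f"pics/z_{n}3.png",z)
```

```text
[[ 0.4174  0.0451]
 [ 0.4611  0.0381]
 [ 0.4484 -0.0529]
 [ 0.4017 -0.0454]] [ 0.4321794  -0.00376044]
side 326 195
scene 305 175
```

View pics/z_side3.png

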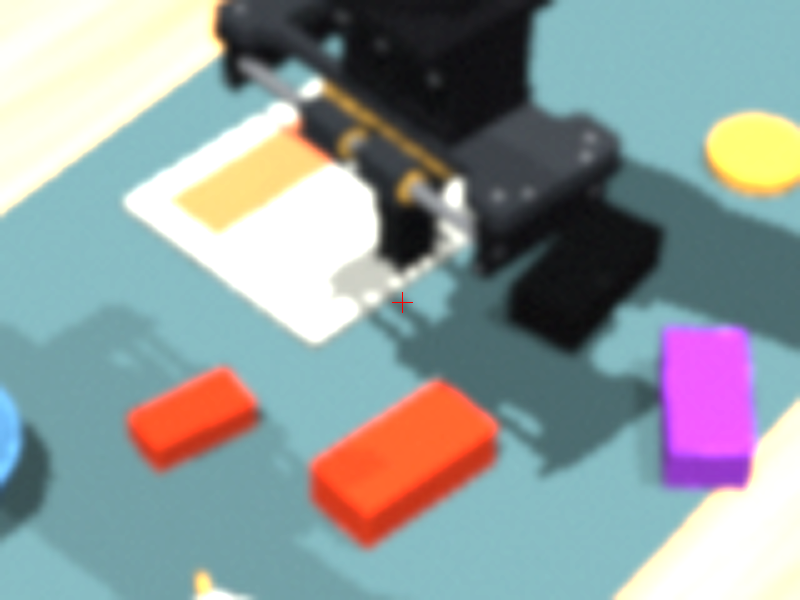

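View pics/z_scene3.png

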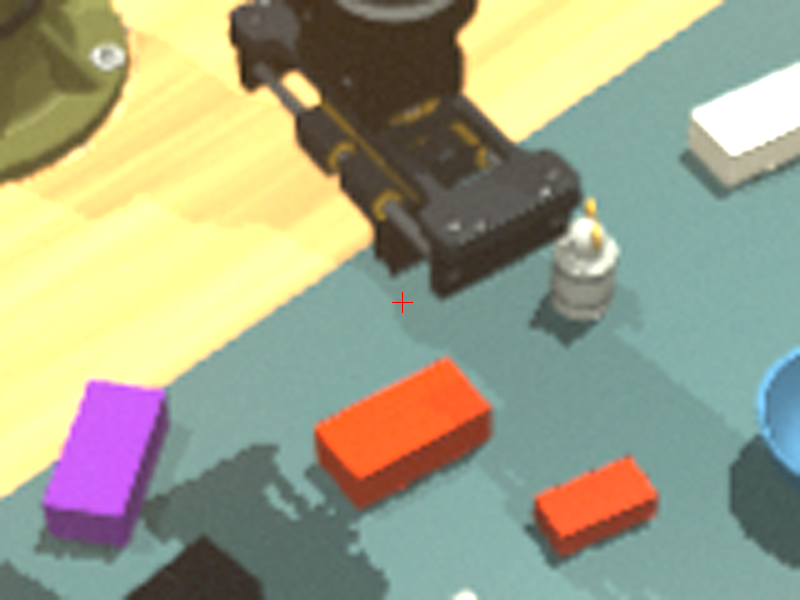

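Run:
```python
from h import *
A=[];B=[]
for n,uv in (("side",(327,187.6)),("scene",(304,169))):
    c=vision.get_calibration(n); d=c["pose"][:3,:3]@np.linalg.inv(c["K"])@[*uv,1]; d/=np.linalg.norm(d)
    M=np.eye(3)-np.outer(d,d);A.append(M);B.append(M@c["pose"][:3,3])
x=np.linalg.lstsq(np.vstack(A),np.hstack(B),rcond=None)[0];print(x,[proj(n,x) for n in("side","scene")])
for z in(.14,.15,.16,.17): print(z,proj("side",[.434,-.004,z]).round(1),proj("scene",[.434,-.004,z]).round(1),proj("wrist",[.434,-.004,z]).round(1))
```

```text
[ 0.43281944 -0.00571477  0.15087063] [array([[327.31052097, 187.56893636]]), array([[304.28925754, 169.03274289]])]
0.14 [[326.4 191. ]] [[305.2 171.8]] [[317.6 242. ]]
0.15 [[326.5 188. ]] [[305.1 169.2]] [[317.7 249. ]]
0.16 [[326.5 184.9]] [[305.  166.5]] [[317.7 256.8]]
0.17 [[326.6 181.8]] [[305.  163.8]] [[317.8 265.4]]
```

```bash
python3 -m inch '{"dp":[[-0.001,0,0.03],[0,0,0.04],[0,0,0.03],[0,0,0.015],[0,0,0],[0,0,0],[0,0,0],[0,0,0]],"turn":[0,0,0,0,0,0,0,0]}' -1 30; for i in 1; do python3 -m inch '{"dp":[[0,0,0.003],[0,0,0.003],[0,0,0.003],[0,0,0.003]],"turn":[0,0,0,0]}'; done; python3 -m inch '{"dp":[[0,0,0.002],[0,0,0.002],[0,0,0]],"turn":[0,0,0]}'
python3 - <<'E'
from h import *
for n in ("side","scene"):
    im=vision.read_camera(n); u,v=proj(n,[[.433,-.004,.0]])[0].round().astype(int)
    z=cv2.resize(im[max(v-60,0):v+60,u-80:u+80],None,fx=5,fy=5,interpolation=cv2.INTER_CUBIC)
    z=np.clip(z.astype(float)*1.6,0,255).astype(np.uint8)
    cv2.imwrite(f"pics/z_{n}4.png",z)
E
```

```text
time_s: 8.38
tool_pos: [0.4327, -0.0037, 0.0111]
tool_rot: [-180.0, -0.1, -9.0]
force: [0.2, 0.6, -0.7]
grip_width: 0.0721
time_s: 8.88
tool_pos: [0.4319, -0.0037, -0.002]
tool_rot: [180.0, 0.0, -9.0]
force: [0.4, -0.3, -0.1]
grip_width: 0.0868
time_s: 9.25
tool_pos: [0.4319, -0.0037, -0.0058]
tool_rot: [180.0, 0.0, -9.0]
force: [0.9, 0.2, -0.3]
grip_width: 0.0868
```

View pics/z_side4.png

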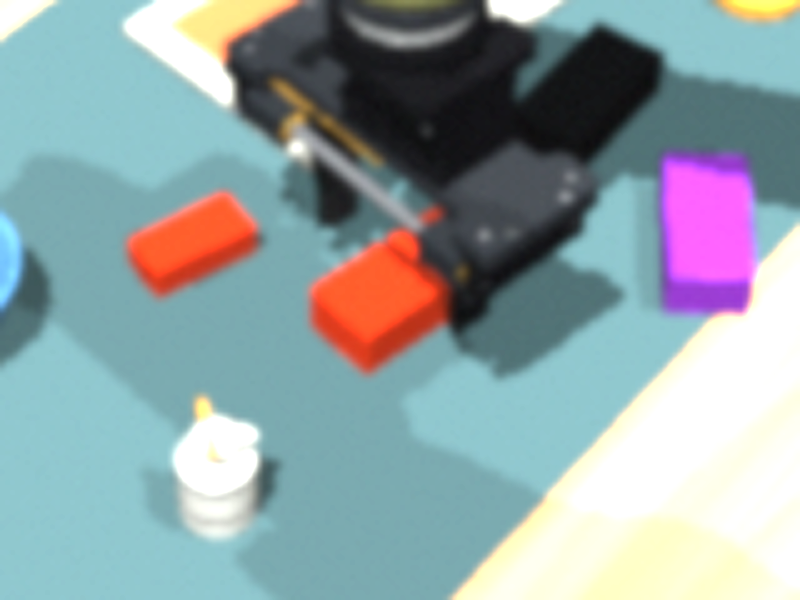

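View pics/z_scene4.png

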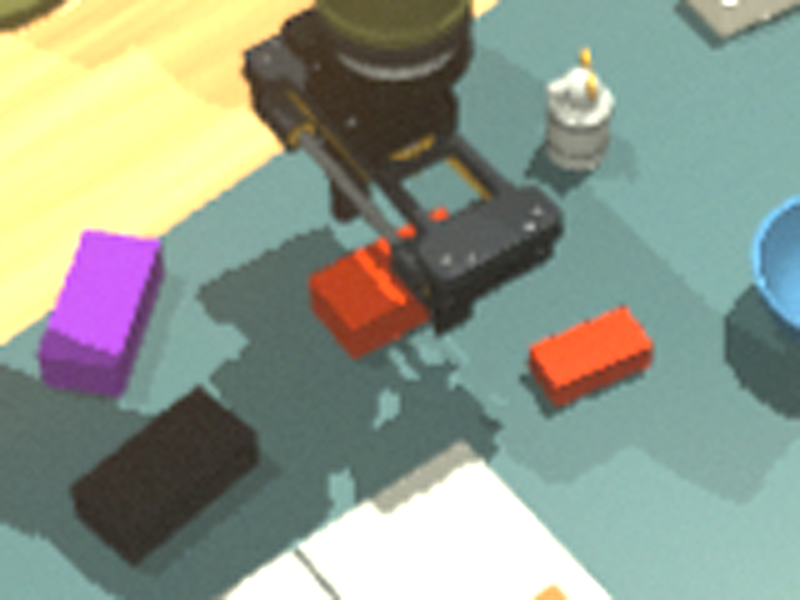

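Both views show the open fingertips at about brick-top height while the reported TCP is at −6 mm, so the reported z reads about 25 mm low. I'll descend carefully and watch the force.

```bash
python3 -m inch '{"dp":[[0,0,0.003],[0,0,0.003],[0,0,0.003],[0,0,0]],"turn":[0,0,0,0]}'; python3 -m inch '{"dp":[[0,0,0.002],[0,0,0.002],[0,0,0]],"turn":[0,0,0]}';python3 -m inch '{"dp":[[0,0,0.001],[0,0,0.001],[0,0,0]],"turn":[0,0,0]}'
```

```text
time_s: 9.85
tool_pos: [0.4317, -0.0037, -0.015]
tool_rot: [180.0, 0.0, -9.0]
force: [0.1, -0.2, 0.5]
grip_width: 0.0872
time_s: 10.22
tool_pos: [0.4319, -0.0037, -0.0188]
tool_rot: [180.0, 0.0, -9.0]
force: [-0.7, 0.4, 0.7]
grip_width: 0.0873
time_s: 10.6
tool_pos: [0.432, -0.0037, -0.0207]
tool_rot: [180.0, 0.0, -9.0]
force: [-0.1, -0.1, 1.1]
grip_width: 0.087
```

```bash
for i in 1 2 3; do python3 -m inch '{"dp":[[0,0,0.001],[0,0,0.001],[0,0,0]],"turn":[0,0,0]}' | egrep 'pos|force'; done
```

```text
tool_pos: [0.432, -0.0037, -0.0227]
force: [0.3, 0.5, -0.3]
tool_pos: [0.432, -0.0037, -0.0247]
force: [-0.2, 0.2, 0.6]
tool_pos: [0.432, -0.0037, -0.0267]
force: [0.7, -0.8, 1.1]
```

```bash
python3 -m inch '{"dp":[[0,0,0.001],[0,0,0]],"turn":[0,0]}' | egrep 'pos|force';python3 -m inch '{"dp":[[0,0,0.001],[0,0,0]],"turn":[0,0]}' | egrep 'pos|force'
python3 - <<'E'
from h import *
for n in ("side","scene"):
    im=vision.read_camera(n); u,v=proj(n,[[.433,-.004,.0]])[0].round().astype(int)
    z=cv2.resize(im[max(v-40,0):v+40,u-50:u+50],None,fx=7,fy=7,interpolation=cv2.INTER_CUBIC)
    z=np.clip(z.astype(float)*2,0,255).astype(np.uint8)
    cv2.imwrite(f"pics/z_{n}5.png",z)
E
```

```text
tool_pos: [0.432, -0.0037, -0.0277]
force: [0.4, 0.5, 0.6]
tool_pos: [0.432, -0.0037, -0.0287]
force: [0.1, 0.1, -0.5]
```

View pics/z_side5.png

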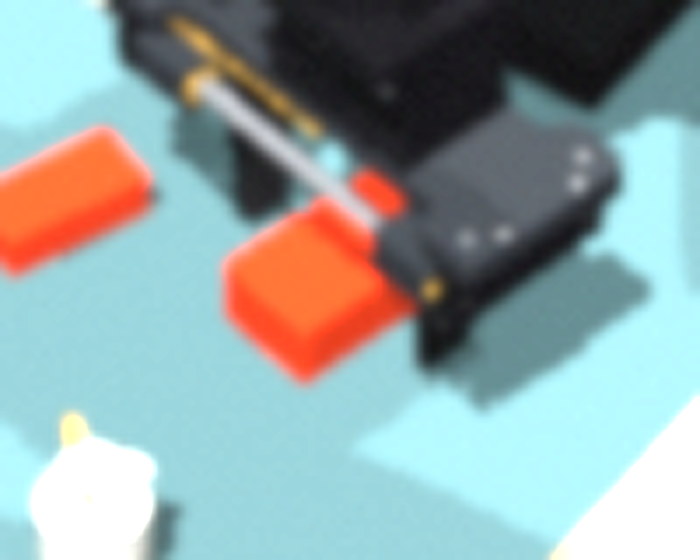

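View pics/z_scene5.png

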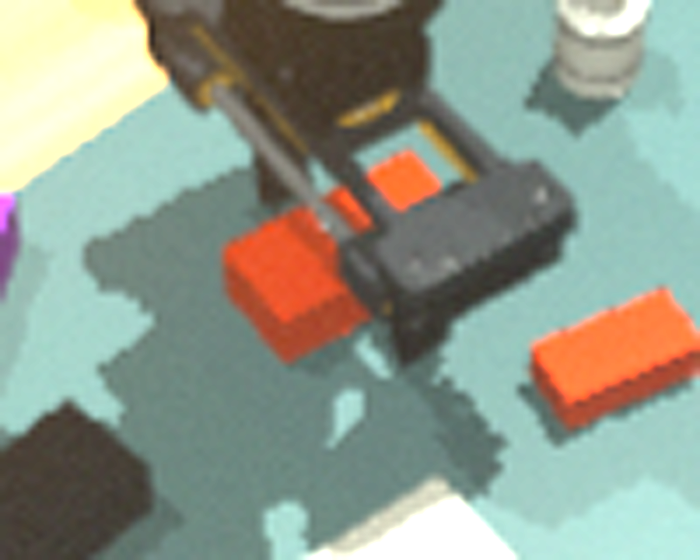

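```bash
python3 -m inch '{"dp":[[0,0,0],[0,0,0],[0,0,0],[0,0,0],[0,0,0],[0,0,0],[0,0,0]],"turn":[0,0,0,0,0,0,0]}' 1 30;  python3 -m inch '{"dp":[[0,0,-0.02],[0,0,-0.04],[0,0,-0.04],[0,0,-0.02],[0,0,0]],"turn":[0,0,0,0,0]}'; python3 go.py 0.641 -0.1238 0.1 -6.5
```

```text
time_s: 13.2
tool_pos: [0.4319, -0.0037, -0.0287]
tool_rot: [180.0, 0.0, -9.0]
force: [-0.3, 0.3, 0.6]
grip_width: 0.0449
time_s: 13.82
tool_pos: [0.4334, -0.0037, 0.0927]
tool_rot: [-180.0, -0.2, -9.0]
force: [0.1, 0.1, -2.5]
grip_width: 0.0452
pos [ 0.4334 -0.0037  0.0927] rot [-179.98   -0.21   -9.  ] grip 0.0452 F [ 0.1  0.1 -2.5]
tool dx 0.2238 dy 0.0861 dz -0.0073 turn -2.50
```

```bash
python3 -m inch '{"dp":[[0.025,0.0096,0],[0.04,0.0154,0],[0.045,0.0173,0],[0.045,0.0173,0],[0.04,0.0154,0],[0.0288,0.0111,0],[0,0,0.02],[0,0,0.02]],"turn":[0,0,0,0,0,0,-2.5,0]}'; python3 -m inch '{"dp":[[0,0,0.02],[0,0,0.01],[0,0,0]],"turn":[0,0,0]}' >/dev/null;python3 go.py 0.641 -0.1238 -0.0195 -6.5
```

```text
time_s: 14.82
tool_pos: [0.6385, -0.1236, 0.0483]
tool_rot: [-180.0, 0.2, -6.5]
force: [-0.8, 0.4, -1.6]
grip_width: 0.0447
pos [ 0.6388 -0.1234  0.0203] rot [-1.80e+02  1.00e-01 -6.49e+00] grip 0.0449 F [ 0.  -0.3 -1. ]
tool dx 0.0022 dy 0.0001 dz 0.0398 turn 0.01
```

```bash
python3 -m inch '{"dp":[[0.002,0,0.015],[0,0,0.013],[0,0,0.006],[0,0,0.003],[0,0,0.001],[0,0,0.001],[0,0,0]],"turn":[0,0,0,0,0,0,0]}'; python3 -m inch '{"dp":[[0,0,0.001],[0,0,0]],"turn":[0,0]}';python3 go.py 0.641 -0.1238 -0.0195 -6.5
```

```text
time_s: 16.08
tool_pos: [0.6418, -0.124, -0.0174]
tool_rot: [180.0, -0.0, -6.5]
force: [1.1, 0.7, -1.1]
grip_width: 0.0449
time_s: 16.32
tool_pos: [0.6416, -0.1239, -0.0186]
tool_rot: [-180.0, -0.0, -6.5]
force: [0.1, 0.6, -1.1]
grip_width: 0.0449
pos [ 0.6416 -0.1239 -0.0186] rot [-180.    -0.    -6.5] grip 0.0449 F [ 0.1  0.6 -1.1]
tool dx -0.0006 dy -0.0001 dz 0.0009 turn 0.00
```

```bash
python3 -m inch '{"dp":[[-0.0005,0,0.001],[0,0,0.0005],[0,0,0]],"turn":[0,0,0]}'; python3 -m inch '{"dp":[[0,0,0.0005],[0,0,0]],"turn":[0,0]}'
```

```text
time_s: 16.7
tool_pos: [0.6411, -0.1239, -0.0202]
tool_rot: [180.0, 0.0, -6.5]
force: [0.3, -0.4, -1.0]
grip_width: 0.045
time_s: 16.95
tool_pos: [0.6412, -0.124, -0.0205]
tool_rot: [180.0, -0.0, -6.5]
force: [-0.1, -0.9, -1.6]
grip_width: 0.0448
```

```bash
python3 -m inch '{"dp":[[0,0,0.0005],[0,0,0]],"turn":[0,0]}'; python3 -m inch '{"dp":[[0,0,0],[0,0,0],[0,0,0],[0,0,0],[0,0,-0.01],[0,0,-0.03],[0,0,-0.04],[0,0,-0.03]],"turn":[0,0,0,0,0,0,0,0]}' -0.5; python3 go.py 0.43 0.22 0.1 0
```

```text
time_s: 17.2
tool_pos: [0.6412, -0.1239, -0.0206]
tool_rot: [180.0, -0.0, -6.5]
force: [-0.9, 0.1, 4.2]
grip_width: 0.0447
time_s: 18.2
tool_pos: [0.642, -0.124, 0.0917]
tool_rot: [180.0, -0.2, -6.5]
force: [0.5, 0.5, 0.6]
grip_width: 0.0654
pos [ 0.642  -0.124   0.0917] rot [ 1.7999e+02 -1.5000e-01 -6.5000e+00] grip 0.0654 F [0.5 0.5 0.6]
tool dx -0.2496 dy -0.3178 dz -0.0083 turn -6.50
```

```bash
python3 - <<'E'
from h import *
import pickle
c=vision.get_calibration("wrist");im=vision.read_camera("wrist"); cv2.imwrite("pics/w6.png",im)
pickle.dump(c,open("w6.pkl","wb"))
E
python3 -m inch '{"dp":[[-0.025,-0.03,-0.02],[-0.034,-0.0433,-0.02],[-0.034,-0.0433,-0.02],[-0.034,-0.0433,0],[-0.034,-0.0433,0],[-0.034,-0.0433,0],[-0.034,-0.0433,0],[-0.0206,-0.028,0]],"turn":[0,0,0,0,0,0,0,-6.5]}' ; python3 -m inch '{"dp":[[0,0,0],[0,0,0]],"turn":[0,0]}'
python3 - <<'E'
from h import *
import pickle
c=vision.get_calibration("wrist");im=vision.read_camera("wrist"); cv2.imwrite("pics/w7.png",im)
pickle.dump(c,open("w7.pkl","wb"))
E
```

```text
time_s: 19.25
tool_pos: [0.4275, 0.2227, 0.1496]
tool_rot: [-180.0, -0.1, 0.3]
force: [1.1, 0.4, -0.7]
grip_width: 0.0653
time_s: 19.5
tool_pos: [0.4297, 0.2193, 0.1492]
tool_rot: [180.0, -0.1, -0.1]
force: [-0.2, -0.4, 0.2]
grip_width: 0.0648
```

View pics/w6.png

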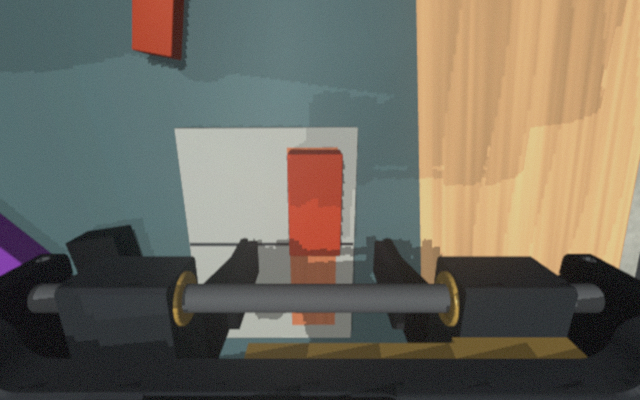

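View pics/w7.png

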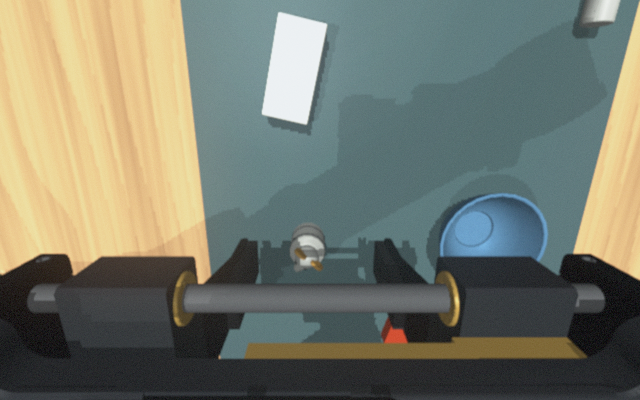

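Run:
```python
from h import *
import pickle
c=pickle.load(open("w6.pkl","rb"))
b=ray("wrist",[(289,154),(341,154),(339,252),(288,250)],.038,c);print(b.round(4),b.mean(0))
l=ray("wrist",[(191,244),(352,244)],.008,c);print(l, l.mean(0))
c=pickle.load(open("w7.pkl","rb")); im=cv2.imread("pics/w7.png")
print(im[60,290],im[60,319])
m=((im.min(2)>195)).astype(np.uint8); m[200:]=0;m[:,350:]=0;m[:,:200]=0
k=max(cv2.findContours(m,0,1)[0],key=cv2.contourArea);p=ray("wrist",k[:,0],.03,c)
r=cv2.minAreaRect((p*1000).astype(np.float32));print(r)
cv2.imwrite("pics/w7z.png",cv2.resize(im[0:140,240:340],None,fx=4,fy=4,interpolation=cv2.INTER_CUBIC)//1)
```

```text
[[ 0.6269 -0.0774]
 [ 0.6679 -0.0821]
 [ 0.6585 -0.1669]
 [ 0.6146 -0.16  ]] [ 0.64195439 -0.12159113]
[[ 0.51784498 -0.15692691]
 [ 0.67257164 -0.17473471]] [ 0.59520831 -0.16583081]
[243 241 237] [221 223 220]
((409.4073486328125, 331.4261474609375), (89.06804656982422, 44.23114013671875), 77.5541000366211)
```

View pics/w7z.png

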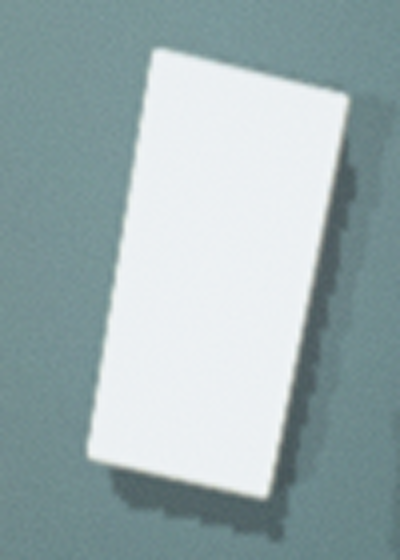

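```bash
python3 go.py 0.4094 0.3314 -0.028 -12.5
```

```text
pos [0.4299 0.2188 0.149 ] rot [ 1.7997e+02 -4.0000e-02 -1.5000e-01] grip 0.065 F [ 0.9 -0.7  0. ]
tool dx -0.0207 dy -0.1125 dz 0.1770 turn 12.35
```

```bash
python3 -m inch '{"dp":[[-0.006,-0.035,0],[-0.008,-0.045,0],[-0.0067,-0.0325,0],[0,0,0.02],[0,0,0.04],[0,0,0.04],[0,0,0]],"turn":[0,0,0,6.2,6.2,0,0]}';python3 go.py 0.4094 0.3314 -0.028 -12.5
```

```text
time_s: 20.42
tool_pos: [0.4071, 0.3294, 0.0459]
tool_rot: [179.7, 0.3, -12.5]
force: [-0.3, 0.1, 0.7]
grip_width: 0.0653
pos [0.4071 0.3294 0.0459] rot [179.69   0.26 -12.55] grip 0.0653 F [-0.3  0.1  0.7]
tool dx 0.0019 dy -0.0024 dz 0.0739 turn -0.05
```

```bash
python3 -m inch '{"dp":[[0.002,-0.002,0.025],[0,0,0.02],[0,0,0.02],[0,0,0.008],[0,0,0],[0,0,0]],"turn":[0,0,0,0,0,0]}';python3 go.py 0.4094 0.3314 -0.028 -12.5
```

```text
time_s: 21.18
tool_pos: [0.4118, 0.3347, -0.0229]
tool_rot: [-179.9, -0.1, -12.4]
force: [-0.4, 0.3, -0.3]
grip_width: 0.065
pos [ 0.4118  0.3347 -0.0229] rot [-1.7992e+02 -8.0000e-02 -1.2420e+01] grip 0.065 F [-0.4  0.3 -0.3]
tool dx -0.0016 dy 0.0037 dz 0.0051 turn 0.08
```

```bash
python3 -m inch '{"dp":[[-0.001,0.003,0.003],[0,0,0.0015],[0,0,0],[0,0,0]],"turn":[0,0,0,0]}';python3 -m inch '{"dp":[[0,0,0],[0,0,0],[0,0,0],[0,0,0]],"turn":[0,0,0,0]}' 1 ;python3 go.py 0.4094 0.3314 -0.028 -12.5
```

```text
time_s: 21.68
tool_pos: [0.4092, 0.3314, -0.0286]
tool_rot: [-180.0, -0.0, -12.4]
force: [0.6, 0.3, -0.5]
grip_width: 0.0652
time_s: 22.18
tool_pos: [0.4091, 0.3314, -0.0286]
tool_rot: [-180.0, -0.0, -12.4]
force: [-0.1, 0.4, 0.2]
grip_width: 0.0446
pos [ 0.4091  0.3314 -0.0286] rot [-180.    -0.   -12.4] grip 0.0446 F [-0.1  0.4  0.2]
tool dx 0.0003 dy -0.0000 dz -0.0006 turn 0.10
```

```bash
python3 -m inch '{"dp":[[0,0,-0.02],[0,0,-0.04],[0,0,-0.04],[0,0,-0.03]],"turn":[0,0,0,0]}';python3 go.py 0.6304 -0.2172 -0.0207 -6.5
```

```text
time_s: 22.68
tool_pos: [0.4093, 0.3316, 0.1029]
tool_rot: [-180.0, -0.1, -12.4]
force: [0.4, -0.2, -3.0]
grip_width: 0.045
pos [0.4093 0.3316 0.1029] rot [-1.7996e+02 -5.0000e-02 -1.2390e+01] grip 0.045 F [ 0.4 -0.2 -3. ]
tool dx 0.3337 dy 0.4885 dz 0.1236 turn -5.89
```

```bash
python3 -m inch '{"dp":[[0.0165,0.0245,0],[0.025,0.0365,0],[0.029,0.0425,0],[0.029,0.0425,0],[0.029,0.0425,0],[0.029,0.0425,0],[0.029,0.0425,0],[0.029,0.0425,0]],"turn":[0,0,0,0,0,0,0,0]}' >/dev/null;  python3 -m inch '{"dp":[[0.029,0.0425,0],[0.029,0.0425,0],[0.029,0.0425,0],[0.018,0.026,0],[0.013,0.0185,0],[0,0,0.02],[0,0,0.02],[0,0,0]],"turn":[0,0,0,0,0,-5.9,0,0]}' ;python3 go.py 0.6304 -0.2172 -0.0207 -6.5
```

```text
time_s: 24.68
tool_pos: [0.6279, -0.2156, 0.0584]
tool_rot: [-179.9, 0.3, -6.5]
force: [0.1, 0.3, -1.0]
grip_width: 0.0449
pos [ 0.6279 -0.2156  0.0584] rot [-179.93    0.31   -6.55] grip 0.0449 F [ 0.1  0.3 -1. ]
tool dx 0.0027 dy 0.0013 dz 0.0791 turn -0.05
```

```bash
python3 -m inch '{"dp":[[0.002,0.001,0.02],[0,0,0.02],[0,0,0.01],[0,0,0]],"turn":[0,0,0,0]}';python3 go.py 0.6304 -0.2172 -0.0207 -6.5
python3 - <<'E'
from h import *
import pickle
c=vision.get_calibration("wrist");im=vision.read_camera("wrist"); cv2.imwrite("pics/w8.png",im)
pickle.dump(c,open("w8.pkl","wb"))
E
```

```text
time_s: 25.18
tool_pos: [0.6309, -0.2177, 0.0099]
tool_rot: [-180.0, 0.1, -6.5]
force: [0.1, -0.5, -1.6]
grip_width: 0.0447
pos [ 0.6309 -0.2177  0.0099] rot [-1.7998e+02  1.4000e-01 -6.5000e+00] grip 0.0447 F [ 0.1 -0.5 -1.6]
tool dx -0.0006 dy -0.0004 dz 0.0306 turn -0.00
```

View pics/w8.png

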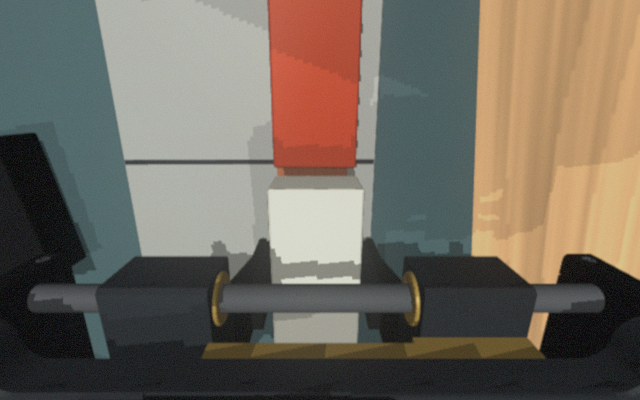

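Image w8 shows the white brick (top ~268–362 px wide, far end row ~178) aligned behind the red one (near edge at row 167), with a small gap straddling the centre line. I'll lower it.

```bash
python3 -m inch '{"dp":[[0,0,0.015],[0,0,0.009],[0,0,0.004],[0,0,0.001],[0,0,0]],"turn":[0,0,0,0,0]}'; python3 -m inch '{"dp":[[0,0,0.0008],[0,0,0]],"turn":[0,0]}';python3 go.py 0.6304 -0.2172 -0.0207 -6.5
```

```text
time_s: 25.85
tool_pos: [0.6322, -0.2181, -0.0174]
tool_rot: [180.0, -0.0, -6.5]
force: [-0.3, -0.1, -1.5]
grip_width: 0.0447
time_s: 26.1
tool_pos: [0.6321, -0.2181, -0.0182]
tool_rot: [180.0, -0.0, -6.5]
force: [-0.5, -0.1, -1.8]
grip_width: 0.0449
pos [ 0.6321 -0.2181 -0.0182] rot [ 1.7999e+02 -3.0000e-02 -6.5000e+00] grip 0.0449 F [-0.5 -0.1 -1.8]
tool dx -0.0018 dy -0.0007 dz 0.0025 turn 0.00
```

```bash
python3 -m inch '{"dp":[[-0.001,-0.0005,0.001],[0,0,0.001],[0,0,0.0003],[0,0,0]],"turn":[0,0,0,0]}'; python3 -m inch '{"dp":[[0,0,0.0003],[0,0,0]],"turn":[0,0]}'
```

```text
time_s: 26.6
tool_pos: [0.631, -0.2174, -0.0206]
tool_rot: [-180.0, 0.0, -6.5]
force: [-1.6, 0.9, 0.5]
grip_width: 0.0447
time_s: 26.85
tool_pos: [0.631, -0.2174, -0.0206]
tool_rot: [-180.0, 0.0, -6.5]
force: [-3.1, 2.4, 3.2]
grip_width: 0.0451
```

```bash
python3 -m inch '{"dp":[[0,0,0],[0,0,0],[0,0,0],[0,0,-0.002],[0,0,-0.02],[0,0,-0.03],[0,0,-0.04],[0,0,-0.02]],"turn":[0,0,0,0,0,0,0,0]}' -0.5; python3 go.py 0.4405 -0.179 -0.028 1.8
```

```text
time_s: 27.85
tool_pos: [0.6329, -0.218, 0.0952]
tool_rot: [179.9, -0.3, -6.5]
force: [0.8, -0.5, 0.2]
grip_width: 0.0651
pos [ 0.6329 -0.218   0.0952] rot [179.94  -0.31  -6.5 ] grip 0.0651 F [ 0.8 -0.5  0.2]
tool dx -0.1956 dy -0.0170 dz 0.1232 turn -8.30
```

```bash
python3 -m inch '{"dp":[[-0.03,-0.0025,0],[-0.045,-0.004,0],[-0.05,-0.0045,0],[-0.045,-0.004,0],[-0.0256,-0.002,0],[0,0,0.02],[0,0,0.02],[0,0,0]],"turn":[0,0,0,0,0,-4.1,-4.2,0]}'; python3 go.py 0.4405 -0.179 -0.028 1.8
python3 - <<'E'
from h import *
import pickle
c=vision.get_calibration("wrist");im=vision.read_camera("wrist"); cv2.imwrite("pics/w9.png",im)
pickle.dump(c,open("w9.pkl","wb"))
E
```

```text
time_s: 28.85
tool_pos: [0.4372, -0.1779, 0.05]
tool_rot: [-179.9, 0.2, 1.8]
force: [-0.3, -0.6, 0.5]
grip_width: 0.0656
pos [ 0.4372 -0.1779  0.05  ] rot [-1.7994e+02  1.6000e-01  1.7500e+00] grip 0.0656 F [-0.3 -0.6  0.5]
tool dx 0.0033 dy 0.0012 dz 0.0780 turn -0.05
```

View pics/w9.png

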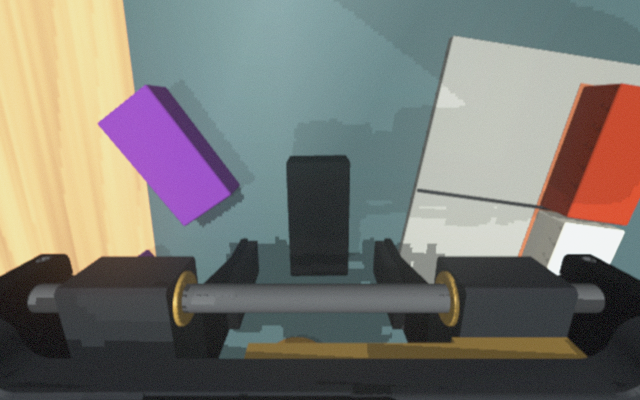

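```bash
python3 - <<'E'
from h import *
import pickle
c=pickle.load(open("w9.pkl","rb"))
b=ray("wrist",[(288,162),(348,162),(348,275),(288,275)],.03,c);print(b.round(4),b.mean(0))
E
python3 -m inch '{"dp":[[0.002,0.0005,0.025],[0,0,0.025],[0,0,0.018],[0,0,0.006],[0,0,0],[0,0,0]],"turn":[0,0,0,0,0,0]}'; python3 go.py 0.4405 -0.179 -0.028 1.8
```

```text
[[ 0.4174 -0.1345]
 [ 0.4589 -0.1332]
 [ 0.4642 -0.221 ]
 [ 0.4179 -0.2225]] [ 0.43960258 -0.17777583]
time_s: 29.65
tool_pos: [0.4416, -0.1792, -0.022]
tool_rot: [180.0, -0.1, 1.8]
force: [0.4, -0.5, 0.1]
grip_width: 0.0652
pos [ 0.4416 -0.1792 -0.022 ] rot [ 1.7996e+02 -1.0000e-01  1.7900e+00] grip 0.0652 F [ 0.4 -0.5  0.1]
tool dx -0.0011 dy -0.0002 dz 0.0060 turn -0.01
```

```bash
python3 -m inch '{"dp":[[-0.001,0,0],[0,0,0],[0,0,0],[0,0,0],[0,0,0]],"turn":[0,0,0,0,0]}' 1; python3 -m inch '{"dp":[[0,0,-0.02],[0,0,-0.04],[0,0,-0.04],[0,0,-0.03]],"turn":[0,0,0,0]}'; python3 go.py 0.6357 -0.1705 0.016 -6.5
```

```text
time_s: 30.28
tool_pos: [0.4397, -0.1789, -0.0228]
tool_rot: [180.0, -0.0, 1.8]
force: [-1.3, 0.3, 3.4]
grip_width: 0.0447
time_s: 30.78
tool_pos: [0.4399, -0.179, 0.1084]
tool_rot: [180.0, -0.1, 1.8]
force: [0.0, -0.8, -1.0]
grip_width: 0.0446
pos [ 0.4399 -0.179   0.1084] rot [ 1.7998e+02 -7.0000e-02  1.8000e+00] grip 0.0446 F [ 0.  -0.8 -1. ]
tool dx 0.1960 dy -0.0023 dz 0.0924 turn 8.30
```

```bash
python3 -m inch '{"dp":[[0.03,0,0],[0.045,0,0],[0.05,-0.001,0],[0.045,-0.001,0],[0.026,0,0],[0,0,0.02],[0,0,0.02],[0,0,0]],"turn":[0,0,0,0,0,4.1,4.2,0]}';python3 go.py 0.636 -0.170 0.0155 -6.5; python3 -m inch '{"dp":[[0.0,0,0.02],[0,0,0.01],[0,0,0]],"turn":[0,0,0]}';python3 go.py 0.636 -0.170 0.0155 -6.5
```

```text
time_s: 31.78
tool_pos: [0.6334, -0.1702, 0.0642]
tool_rot: [-180.0, 0.3, -6.4]
force: [-1.0, 0.3, -0.5]
grip_width: 0.0447
pos [ 0.6334 -0.1702  0.0642] rot [-179.97    0.29   -6.45] grip 0.0447 F [-1.   0.3 -0.5]
tool dx 0.0025 dy -0.0005 dz 0.0487 turn 0.05
time_s: 32.15
tool_pos: [0.6345, -0.1705, 0.0357]
tool_rot: [-180.0, 0.1, -6.5]
force: [-0.2, 0.9, -0.5]
grip_width: 0.0448
pos [ 0.6345 -0.1705  0.0357] rot [-1.7999e+02  1.2000e-01 -6.4800e+00] grip 0.0448 F [-0.2  0.9 -0.5]
tool dx 0.0015 dy -0.0007 dz 0.0202 turn 0.02
```

```bash
python3 -m inch '{"dp":[[0.001,-0.0005,0.01],[0,0,0.005],[0,0,0.002],[0,0,0.0005],[0,0,0]],"turn":[0,0,0,0,0]}';python3 -m inch '{"dp":[[0,0,0.0015],[0,0,0],[0,0,0.0005],[0,0,0]],"turn":[0,0,0,0]}';python3 go.py 0.636 -0.170 0.0155 -6.5
```

```text
time_s: 32.78
tool_pos: [0.6367, -0.1704, 0.0197]
tool_rot: [180.0, -0.0, -6.5]
force: [-0.3, 0.6, -1.2]
grip_width: 0.0447
time_s: 33.28
tool_pos: [0.6365, -0.1703, 0.0175]
tool_rot: [180.0, -0.0, -6.5]
force: [0.2, 0.2, -0.8]
grip_width: 0.0448
pos [ 0.6365 -0.1703  0.0175] rot [180.   -0.   -6.5] grip 0.0448 F [ 0.2  0.2 -0.8]
tool dx -0.0005 dy -0.0003 dz 0.0020 turn 0.00
```

```bash
python3 -m inch '{"dp":[[0,0,0.001],[0,0,0.0005],[0,0,0]],"turn":[0,0,0]}';python3 -m inch '{"dp":[[0,0,0.0005],[0,0,0]],"turn":[0,0]}';python3 -m inch '{"dp":[[0,0,0.0003],[0,0,0]],"turn":[0,0]}'
```

```text
time_s: 33.65
tool_pos: [0.6364, -0.1703, 0.0159]
tool_rot: [180.0, 0.0, -6.5]
force: [0.2, -0.5, -1.2]
grip_width: 0.0451
time_s: 33.9
tool_pos: [0.6365, -0.1703, 0.0154]
tool_rot: [180.0, -0.0, -6.5]
force: [-0.4, 0.8, 0.5]
grip_width: 0.0447
time_s: 34.15
tool_pos: [0.6366, -0.1703, 0.0153]
tool_rot: [180.0, -0.0, -6.5]
force: [-0.4, 0.3, -0.4]
grip_width: 0.0448
```

```bash
python3 -m inch '{"dp":[[0,0,0.0003],[0,0,0],[0,0,0],[0,0,0]],"turn":[0,0,0,0]}' -0.5;python3 -m inch '{"dp":[[0,0,-0.002],[0,0,-0.02],[0,0,-0.03],[0,0,-0.04],[0,0,-0.01]],"turn":[0,0,0,0,0]}' -1; python3 go.py 0.425 -0.333 0.05 83.5
python3 - <<'E'
from h import *
import pickle
print(sensors.get_obs()["qpos"].round(1))
c=vision.get_calibration("wrist");im=vision.read_camera("wrist"); cv2.imwrite("pics/w10.png",im)
pickle.dump(c,open("w10.pkl","wb"))
E
```

```text
time_s: 34.65
tool_pos: [0.6366, -0.1704, 0.015]
tool_rot: [180.0, -0.0, -6.5]
force: [0.0, 0.7, -0.6]
grip_width: 0.0645
time_s: 35.28
tool_pos: [0.6391, -0.1709, 0.122]
tool_rot: [179.9, -0.4, -6.5]
force: [0.1, -0.2, -0.6]
grip_width: 0.087
pos [ 0.6391 -0.1709  0.122 ] rot [179.95  -0.43  -6.5 ] grip 0.087 F [ 0.1 -0.2 -0.6]
tool dx -0.1943 dy 0.1853 dz 0.0720 turn -90.00
[15.8 21.4 -4.  86.6  1.5 71.7  5.1]
```

View pics/w10.png

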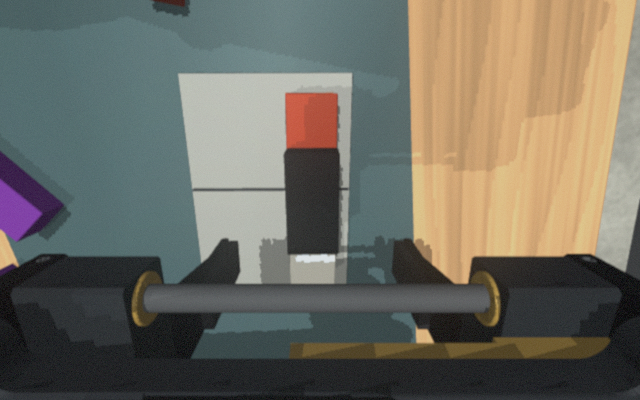

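```bash
python3 -m inch '{"dp":[[-0.025,0.024,0],[-0.04,0.038,0],[-0.045,0.043,0],[-0.045,0.043,0],[-0.0393,0.0373,0],[0,0,0],[0,0,0],[0,0,0]],"turn":[0,0,0,0,0,-10,-10,-10]}' -1 >/dev/null;python3 -m inch '{"dp":[[0,0,0],[0,0,0],[0,0,0],[0,0,0],[0,0,0.02],[0,0,0.02],[0,0,0]],"turn":[-10,-10,-10,-10,-10,-10,0]}'; python3 go.py 0.425 -0.333 -0.028 83.5
python3 - <<'E'
from h import *
import pickle
c=vision.get_calibration("wrist");im=vision.read_camera("wrist"); cv2.imwrite("pics/w11.png",im)
pickle.dump(c,open("w11.pkl","wb"))
E
```

```text
time_s: 37.2
tool_pos: [0.4207, -0.3312, 0.0747]
tool_rot: [-179.8, -0.1, 83.4]
force: [0.1, 0.1, -0.1]
grip_width: 0.0871
pos [ 0.4207 -0.3312  0.0747] rot [-1.7976e+02 -1.4000e-01  8.3390e+01] grip 0.0871 F [ 0.1  0.1 -0.1]
tool dx -0.0013 dy 0.0045 dz 0.1027 turn -0.11
```

View pics/w11.png

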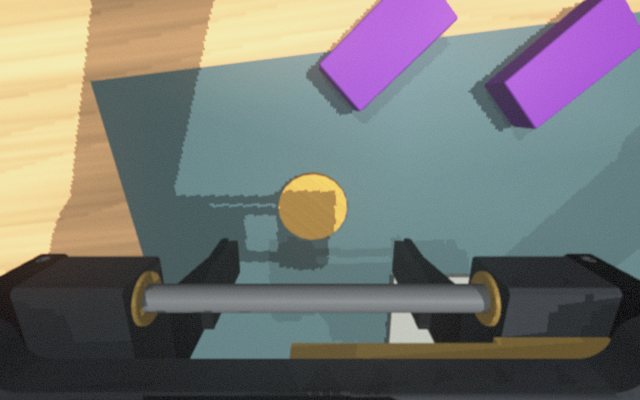

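```bash
python3 - <<'E'
from h import *
import pickle
c=pickle.load(open("w11.pkl","rb"));im=cv2.imread("pics/w11.png")
m=cv2.inRange(cv2.cvtColor(im,cv2.COLOR_BGR2HSV),(15,120,80),(28,255,255))
m[:, :260]=0;m[:,370:]=0;m[:160]=0;m[243:]=0
k,_=cv2.findContours(m,0,1);k=max(k,key=cv2.contourArea);p=ray("wrist",k[:,0],.012,c)
print("disc",cv2.minEnclosingCircle((p*1000).astype(np.float32)),p.mean(0))
E
python3 go.py 0.425 -0.333 -0.028 83.5
```

```text
disc ((423.27032470703125, -334.0303039550781), 29.68246841430664) [ 0.42278137 -0.33409064]
pos [ 0.4216 -0.3319  0.076 ] rot [-1.7988e+02 -7.0000e-02  8.3310e+01] grip 0.0872 F [0.3 0.4 0.5]
tool dx -0.0007 dy 0.0035 dz 0.1040 turn -0.19
```

```bash
python3 -m inch '{"dp":[[-0.001,0.0025,0.03],[0,0,0.035],[0,0,0.02],[0,0,0.01],[0,0,0.003],[0,0,0]],"turn":[0,0,0,0,0,0]}'; python3 go.py 0.4241 -0.3336 -0.029 83.5
```

```text
time_s: 38.0
tool_pos: [0.4255, -0.3342, -0.0203]
tool_rot: [179.9, 0.0, 83.5]
force: [-0.1, -0.4, 0.6]
grip_width: 0.087
pos [ 0.4255 -0.3342 -0.0203] rot [1.7993e+02 4.0000e-02 8.3460e+01] grip 0.087 F [-0.1 -0.4  0.6]
tool dx 0.0004 dy -0.0014 dz 0.0087 turn -0.04
```

```bash
python3 -m inch '{"dp":[[0,-0.001,0.005],[0,0,0.003],[0,0,0.0005],[0,0,0]],"turn":[0,0,0,0]}'; python3 -m inch '{"dp":[[0,0,0.0005],[0,0,0]],"turn":[0,0]}'
```

```text
time_s: 38.5
tool_pos: [0.4239, -0.3336, -0.0296]
tool_rot: [180.0, 0.0, 83.5]
force: [0.3, 0.4, 0.6]
grip_width: 0.0872
time_s: 38.75
tool_pos: [0.4239, -0.3336, -0.0301]
tool_rot: [180.0, 0.0, 83.5]
force: [0.7, 0.9, 1.0]
grip_width: 0.0866
```

```bash
python3 go.py 0.4241 -0.3336 -0.029 83.5
python3 - <<'E'
from h import *
for n in ("side","scene"):
    im=vision.read_camera(n); u,v=proj(n,[[.424,-.333,.01]])[0].round().astype(int)
    z=cv2.resize(im[max(v-40,0):v+40,u-50:u+50],None,fx=7,fy=7,interpolation=cv2.INTER_CUBIC)
    z=np.clip(z.astype(float)*2,0,255).astype(np.uint8)
    cv2.imwrite(f"pics/z_{n}6.png",z)
E
```

```text
pos [ 0.4239 -0.3336 -0.0301] rot [179.99   0.    83.5 ] grip 0.0866 F [0.7 0.9 1. ]
tool dx 0.0000 dy 0.0002 dz -0.0011 turn 0.00
```

View pics/z_scene6.png

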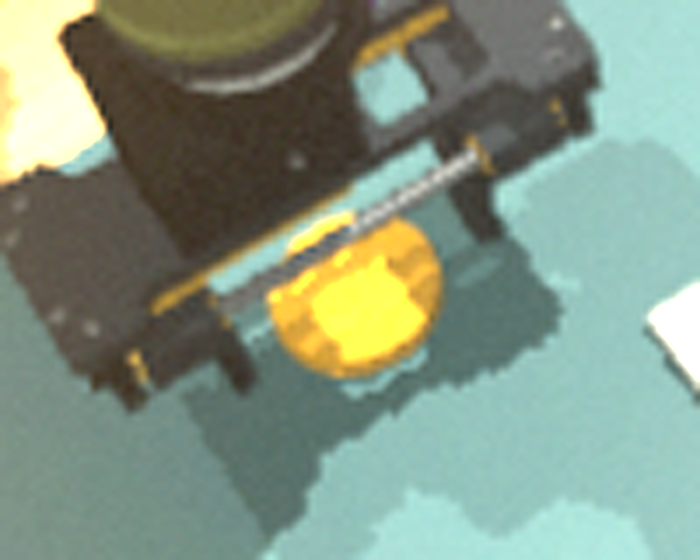

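```bash
python3 -m inch '{"dp":[[0,0,0],[0,0,0],[0,0,0],[0,0,0],[0,0,0],[0,0,0]],"turn":[0,0,0,0,0,0]}' 1; python3 -m inch '{"dp":[[0,0,-0.01],[0,0,-0.02],[0,0,-0.03],[0,0,-0.03],[0,0,-0.01]],"turn":[0,0,0,0,0]}'; python3 go.py 0.5642 -0.1624 -0.022 83.5
```

```text
time_s: 39.6
tool_pos: [0.4239, -0.3338, -0.0301]
tool_rot: [180.0, 0.0, 83.5]
force: [-0.2, -1.6, 0.6]
grip_width: 0.059
time_s: 40.22
tool_pos: [0.4249, -0.3343, 0.0721]
tool_rot: [179.8, 0.1, 83.5]
force: [0.8, 0.2, -2.3]
grip_width: 0.0589
pos [ 0.4249 -0.3343  0.0721] rot [1.7982e+02 9.0000e-02 8.3500e+01] grip 0.0589 F [ 0.8  0.2 -2.3]
tool dx 0.1865 dy 0.1189 dz 0.0941 turn 0.00
```

```bash
python3 -m inch '{"dp":[[0.024,0.015,0],[0.038,0.0245,0],[0.043,0.0275,0],[0.043,0.0275,0],[0.025,0.016,0],[0.0135,0.0084,0],[0,0,0.01],[0,0,0]],"turn":[0,0,0,0,0,0,0,0]}'; python3 -m inch '{"dp":[[0,0,0],[0,0,0]],"turn":[0,0]}' >/dev/null; python3 go.py 0.5642 -0.1624 -0.022 83.5
python3 - <<'E'
from h import *
import pickle
c=vision.get_calibration("wrist");im=vision.read_camera("wrist"); cv2.imwrite("pics/w12.png",im)
pickle.dump(c,open("w12.pkl","wb"))
E
```

```text
time_s: 41.22
tool_pos: [0.5607, -0.1635, 0.0581]
tool_rot: [-179.8, 0.0, 83.4]
force: [-0.2, 0.2, -2.7]
grip_width: 0.0583
pos [ 0.5628 -0.1629  0.0601] rot [1.7998e+02 2.0000e-02 8.3410e+01] grip 0.0591 F [ 0.2  0.4 -2.4]
tool dx 0.0006 dy 0.0014 dz 0.0821 turn -0.09
```

View pics/w12.png

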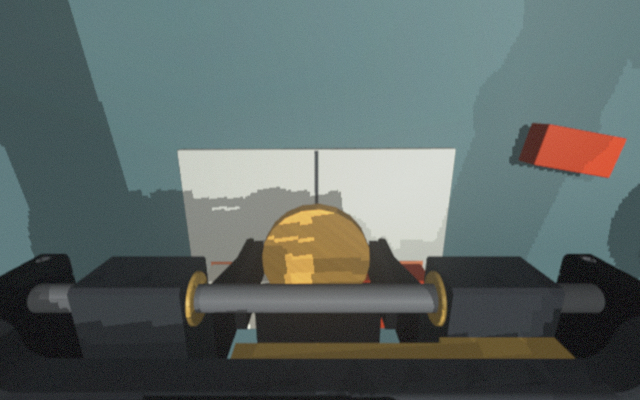

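```bash
python3 -m inch '{"dp":[[0,0.001,0.02],[0,0,0.025],[0,0,0.018],[0,0,0.01],[0,0,0.003],[0,0,0]],"turn":[0,0,0,0,0,0]}'; python3 go.py 0.5642 -0.1624 -0.022 83.5
```

```text
time_s: 42.28
tool_pos: [0.5646, -0.162, -0.0157]
tool_rot: [179.9, 0.0, 83.5]
force: [-0.2, 0.2, -0.7]
grip_width: 0.0589
pos [ 0.5646 -0.162  -0.0157] rot [1.7995e+02 1.0000e-02 8.3500e+01] grip 0.0589 F [-0.2  0.2 -0.7]
tool dx -0.0005 dy -0.0003 dz 0.0063 turn 0.00
```

```bash
python3 -m inch '{"dp":[[0,0,0.002],[0,0,0.0015],[0,0,0.0005],[0,0,0]],"turn":[0,0,0,0]}';python3 -m inch '{"dp":[[0,0,0.001],[0,0,0]],"turn":[0,0]}';python3 -m inch '{"dp":[[0,0,0.0005],[0,0,0]],"turn":[0,0]}'
```

```text
time_s: 42.78
tool_pos: [0.5641, -0.1619, -0.0201]
tool_rot: [180.0, 0.0, 83.5]
force: [-1.2, 0.1, -2.9]
grip_width: 0.0588
time_s: 43.02
tool_pos: [0.564, -0.1619, -0.0212]
tool_rot: [-180.0, 0.0, 83.5]
force: [-0.4, 0.2, -3.1]
grip_width: 0.0587
time_s: 43.28
tool_pos: [0.5641, -0.1618, -0.0217]
tool_rot: [-180.0, 0.0, 83.5]
force: [0.3, 0.1, -3.4]
grip_width: 0.0588
```

```bash
python3 -m inch '{"dp":[[0,0,0.0005],[0,0,0]],"turn":[0,0]}';python3 -m inch '{"dp":[[0,0,0.0004],[0,0,0]],"turn":[0,0]}'
```

```text
time_s: 43.52
tool_pos: [0.5642, -0.1619, -0.0221]
tool_rot: [180.0, 0.0, 83.5]
force: [-1.4, 0.5, -2.5]
grip_width: 0.059
time_s: 43.78
tool_pos: [0.5642, -0.1619, -0.0221]
tool_rot: [180.0, 0.0, 83.5]
force: [-1.8, -0.5, 2.7]
grip_width: 0.059
```

```bash
python3 -m inch '{"dp":[[0,0,0],[0,0,0],[0,0,0],[0,0,-0.01],[0,0,-0.03],[0,0,-0.04],[0,0,-0.03],[0,0,0]],"turn":[0,0,0,0,0,0,0,0]}' -0.7; python3 -m inch '{"dp":[[0,0,0]],"turn":[0]}'
python3 - <<'E'
from h import *
import pickle
c=vision.get_calibration("wrist");im=vision.read_camera("wrist"); cv2.imwrite("pics/w13.png",im)
pickle.dump(c,open("w13.pkl","wb"))
m=cv2.inRange(cv2.cvtColor(im,cv2.COLOR_BGR2HSV),(14,110,60),(28,255,255))
m[:, :260]=0;m[:,380:]=0;m[:140]=0;m[260:]=0
k,_=cv2.findContours(m,0,1);k=max(k,key=cv2.contourArea);p=ray("wrist",k[:,0],.020,c)
print(cv2.boundingRect(k),"disc",cv2.minEnclosingCircle((p*1000).astype(np.float32)),p.mean(0))
E
python3 go.py 0.42 0.10 0.1 83.5
```

```text
time_s: 44.78
tool_pos: [0.5667, -0.1625, 0.0914]
tool_rot: [179.6, 0.1, 83.5]
force: [0.1, 1.1, -0.5]
grip_width: 0.0742
time_s: 44.9
tool_pos: [0.5637, -0.1618, 0.0873]
tool_rot: [-180.0, 0.0, 83.5]
force: [-0.7, -0.1, -0.3]
grip_width: 0.074
(283, 169, 66, 65) disc ((563.72021484375, -161.80369567871094), 29.430133819580078) [ 0.56308278 -0.16168495]
pos [ 0.5633 -0.1617  0.0866] rot [-1.7991e+02 -1.0000e-02  8.3500e+01] grip 0.0742 F [-0.2 -0.6 -0.2]
tool dx 0.2438 dy -0.1720 dz -0.0134 turn 0.00
```

View pics/w13.png

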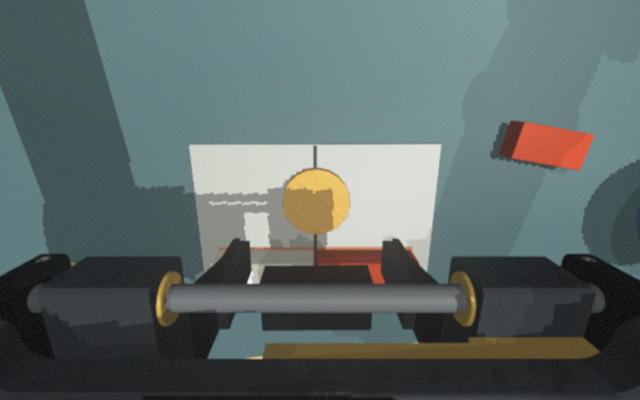

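```bash
python3 go.py 0.43 0.153 0.12 83.5
python3 - <<'E'
from h import *
print(sensors.get_obs()["qpos"].round(1))
E
python3 -m inch '{"dp":[[0.03,-0.017,-0.01],[0.042,-0.024,-0.02],[0.046,-0.026,0],[0.046,-0.026,0],[0.046,-0.026,0],[0.046,-0.026,0],[0.025,-0.014,0],[0.015,-0.009,0]],"turn":[0,0,0,0,0,0,0,0]}';  python3 -m inch '{"dp":[[0,0,0],[0,0,0]],"turn":[0,0]}'
python3 - <<'E'
from h import *
import pickle
c=vision.get_calibration("wrist");im=vision.read_camera("wrist"); cv2.imwrite("pics/w14.png",im)
pickle.dump(c,open("w14.pkl","wb"))
E
```

```text
pos [ 0.5633 -0.1617  0.0866] rot [-1.7991e+02 -1.0000e-02  8.3500e+01] grip 0.0742 F [-0.2 -0.6 -0.2]
tool dx 0.2976 dy -0.1680 dz -0.0334 turn 0.00
[ 22.4  15.1 -10.4  99.3   3.   66.   94.6]
time_s: 45.95
tool_pos: [0.4293, 0.1523, 0.1166]
tool_rot: [-179.9, 0.0, 83.6]
force: [0.8, -0.5, 0.7]
grip_width: 0.0739
time_s: 46.2
tool_pos: [0.4311, 0.1498, 0.1171]
tool_rot: [-180.0, 0.0, 83.4]
force: [0.6, 0.1, 0.8]
grip_width: 0.0742
```

View pics/w14.png

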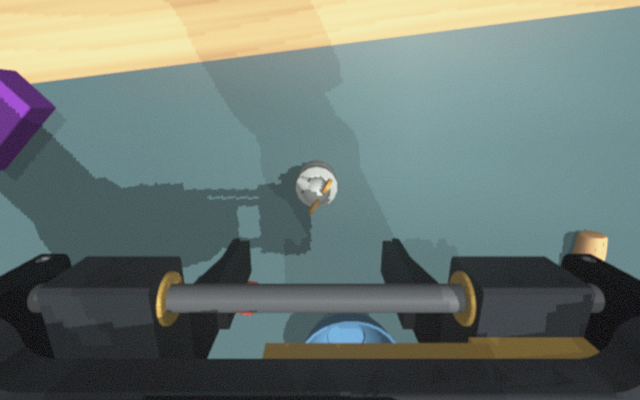

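Run:
```python
from h import *
import pickle
im=cv2.imread("pics/w14.png")
cv2.imwrite("pics/w14z.png",cv2.resize(im[145:225,270:370],None,fx=7,fy=7,interpolation=cv2.INTER_CUBIC))
c=pickle.load(open("w14.pkl","rb"));print(c["pose"][:3,3],[proj("wrist",[.42,.15,z],c).round(1) for z in(0,.04,.069)])
```

```text
[0.35110569 0.15948059 0.31456801] [array([[314.6, 177. ]]), array([[314.4, 186.7]]), array([[314.2, 195.6]])]
```

View pics/w14z.png

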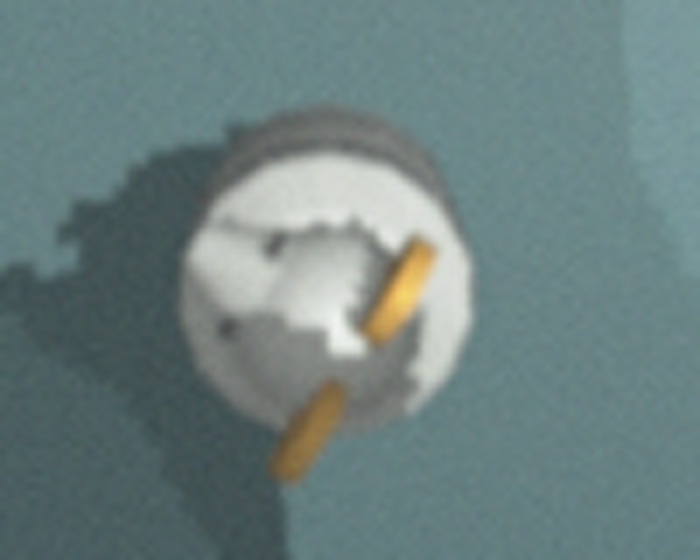

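```bash
python3 - <<'E'
from h import *
import pickle
c=pickle.load(open("w14.pkl","rb"));print(ray("wrist",[(316.6,187),(295.7,187),(337.6,187)],.04,c).round(4))
E
python3 go.py 0.4206 0.1523 -0.02 83.5
```

```text
[[0.4205 0.1519]
 [0.4183 0.1334]
 [0.4226 0.1706]]
pos [0.4312 0.1497 0.1172] rot [-1.7998e+02  2.0000e-02  8.3360e+01] grip 0.0741 F [ 0.1 -0.  -0.1]
tool dx 0.0013 dy -0.0108 dz 0.1372 turn -0.14
```

```bash
python3 -m inch '{"dp":[[0.001,-0.0105,0],[0,0,0.02],[0,0,0.03],[0,0,0.03],[0,0,0.03],[0,0,0.015],[0,0,0.005],[0,0,0]],"turn":[0,0,0,0,0,0,0,0]}'; python3 -m inch '{"dp":[[0,0,0]],"turn":[0]}' >/dev/null; python3 go.py 0.4205 0.1519 -0.02 83.5
```

```text
time_s: 47.25
tool_pos: [0.4207, 0.1535, -0.0121]
tool_rot: [180.0, -0.0, 83.5]
force: [0.3, -0.3, -0.0]
grip_width: 0.0738
pos [ 0.4213  0.1537 -0.0116] rot [ 1.7989e+02 -3.0000e-02  8.3490e+01] grip 0.0737 F [ 0.2 -0.6  0.5]
tool dx -0.0019 dy -0.0006 dz 0.0084 turn -0.01
```

```bash
python3 -m inch '{"dp":[[-0.002,-0.0006,0.004],[0,0,0.003],[0,0,0],[0,0,0]],"turn":[0,0,0,0]}'; python3 -m inch '{"dp":[[0,0,0],[0,0,0],[0,0,0],[0,0,0],[0,0,0],[0,0,0],[0,0,0]],"turn":[0,0,0,0,0,0,0]}' 1 25; python3 go.py 0.4205 0.1519 -0.02 83.5
```

```text
time_s: 47.88
tool_pos: [0.4196, 0.1515, -0.0195]
tool_rot: [180.0, -0.0, 83.5]
force: [0.2, -0.0, -0.2]
grip_width: 0.0741
time_s: 48.75
tool_pos: [0.4196, 0.1515, -0.0195]
tool_rot: [180.0, 0.0, 83.5]
force: [-0.5, 0.1, 0.6]
grip_width: 0.0372
pos [ 0.4196  0.1515 -0.0195] rot [179.99   0.    83.5 ] grip 0.0372 F [-0.5  0.1  0.6]
tool dx 0.0005 dy 0.0009 dz 0.0005 turn 0.00
```

```bash
python3 -m inch '{"dp":[[0,0,-0.015],[0,0,-0.03],[0,0,-0.035],[0,0,-0.03],[0,0,-0.015],[0,0,0]],"turn":[0,0,0,0,0,0]}'; python3 go.py 0.563 -0.1618 0.0005 83.5
```

```text
time_s: 49.5
tool_pos: [0.4201, 0.1516, 0.1063]
tool_rot: [179.9, -0.0, 83.5]
force: [-1.4, 0.4, -2.6]
grip_width: 0.0373
pos [0.4201 0.1516 0.1063] rot [ 1.7989e+02 -2.0000e-02  8.3500e+01] grip 0.0373 F [-1.4  0.4 -2.6]
tool dx -0.2952 dy 0.1774 dz 0.1058 turn -0.00
```

```bash
python3 -m inch '{"dp":[[-0.02,0.012,0],[-0.035,0.021,0],[-0.045,0.027,0],[-0.05,0.03,0],[-0.05,0.03,0],[-0.045,0.027,0],[-0.03,0.018,0],[-0.0202,0.0124,0]],"turn":[0,0,0,0,0,0,0,0]}';python3 -m inch '{"dp":[[0,0,0.01],[0,0,0.02],[0,0,0.02],[0,0,0.01],[0,0,0],[0,0,0]],"turn":[0,0,0,0,0,0]}'; python3 go.py 0.563 -0.1618 0.0005 83.5;python3 - <<'E'
from h import *
import pickle
c=vision.get_calibration("wrist");im=vision.read_camera("wrist"); cv2.imwrite("pics/w15.png",im)
pickle.dump(c,open("w15.pkl","wb"))
E
```

```text
time_s: 50.5
tool_pos: [0.5615, -0.1635, 0.1034]
tool_rot: [-179.8, -0.0, 83.4]
force: [-0.3, 1.1, -1.9]
grip_width: 0.0372
time_s: 51.25
tool_pos: [0.5629, -0.1615, 0.0462]
tool_rot: [179.9, 0.0, 83.5]
force: [0.3, -0.7, -2.4]
grip_width: 0.0371
pos [ 0.5629 -0.1615  0.0462] rot [179.93   0.    83.54] grip 0.0371 F [ 0.3 -0.7 -2.4]
tool dx -0.0003 dy 0.0001 dz 0.0457 turn 0.04
```

View pics/w15.png

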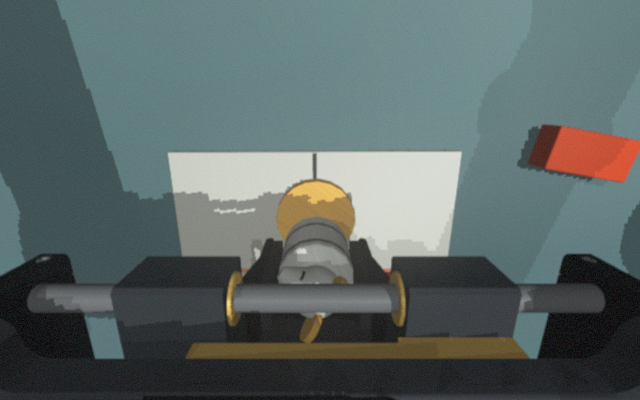

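Aligned on the centre line over the disc (disc ~(316,212), mouse ~(316,250)). Lowering.

```bash
python3 -m inch '{"dp":[[0,0,0.012],[0,0,0.015],[0,0,0.01],[0,0,0.004],[0,0,0],[0,0,0]],"turn":[0,0,0,0,0,0]}';python3 -m inch '{"dp":[[0,0,0.0015],[0,0,0],[0,0,0.001],[0,0,0]],"turn":[0,0,0,0]}'; python3 go.py 0.563 -0.1618 0.0005 83.5
```

```text
time_s: 52.05
tool_pos: [0.5628, -0.162, 0.0049]
tool_rot: [179.9, 0.0, 83.5]
force: [0.0, -0.5, -1.2]
grip_width: 0.0375
time_s: 52.55
tool_pos: [0.5623, -0.1619, 0.0019]
tool_rot: [-180.0, 0.0, 83.5]
force: [-0.9, 0.1, -2.4]
grip_width: 0.0371
pos [ 0.5623 -0.1619  0.0019] rot [-179.99    0.     83.5 ] grip 0.0371 F [-0.9  0.1 -2.4]
tool dx 0.0002 dy 0.0007 dz 0.0014 turn -0.00
```

```bash
python3 -m inch '{"dp":[[0,0.0007,0.0008],[0,0,0]],"turn":[0,0]}';python3 -m inch '{"dp":[[0,0,0.0005],[0,0,0]],"turn":[0,0]}';python3 -m inch '{"dp":[[0,0,0.0005],[0,0,0]],"turn":[0,0]}'
```

```text
time_s: 52.8
tool_pos: [0.5631, -0.1619, 0.0011]
tool_rot: [180.0, 0.0, 83.5]
force: [-0.2, -0.1, -1.6]
grip_width: 0.0371
time_s: 53.05
tool_pos: [0.563, -0.162, 0.0006]
tool_rot: [-180.0, 0.0, 83.5]
force: [-0.2, -0.0, -3.1]
grip_width: 0.0372
time_s: 53.3
tool_pos: [0.5631, -0.162, 0.0005]
tool_rot: [180.0, 0.0, 83.5]
force: [-2.0, 0.7, 0.6]
grip_width: 0.0369
```

Contact. Release and rise.

```bash
python3 -m inch '{"dp":[[0,0,0.0002],[0,0,0],[0,0,0],[0,0,0],[0,0,0]],"turn":[0,0,0,0,0]}' -0.6;python3 -m inch '{"dp":[[0,0,-0.01],[0,0,-0.02],[0,0,-0.03],[0,0,-0.03],[0,0,-0.02],[0,0,-0.02],[0,0,0],[0,0,0]],"turn":[0,0,0,0,0,0,0,0]}'
python3 - <<'E'
from h import *
import pickle
c=vision.get_calibration("wrist");im=vision.read_camera("wrist"); cv2.imwrite("pics/w16.png",im)
pickle.dump(c,open("w16.pkl","wb"))
for n in("scene","side"): cv2.imwrite(f"pics/{n}16.png",vision.read_camera(n))
E
```

```text
time_s: 53.92
tool_pos: [0.5631, -0.162, -0.0]
tool_rot: [180.0, 0.0, 83.5]
force: [-0.1, -0.3, 0.6]
grip_width: 0.0687
time_s: 54.92
tool_pos: [0.5627, -0.1618, 0.1295]
tool_rot: [-180.0, -0.0, 83.5]
force: [-0.2, 0.2, -0.1]
grip_width: 0.0697
```

View pics/w16.png

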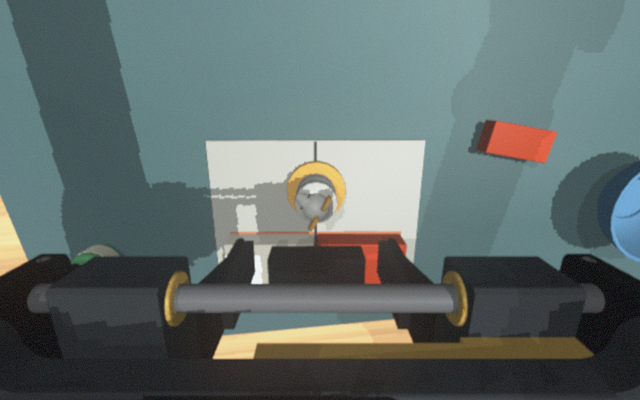

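View pics/scene16.png

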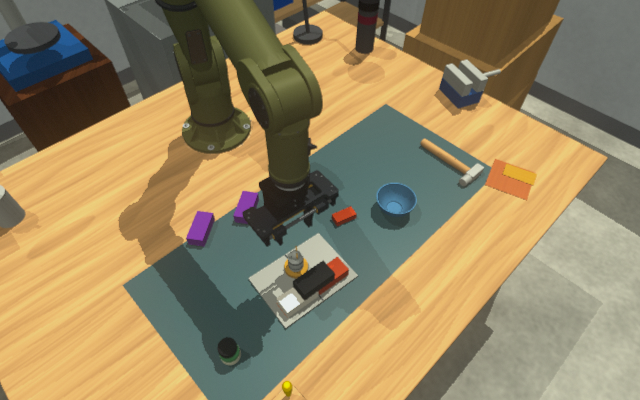

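Run:
```python
from h import *
import pickle
H=np.array([.596,-.166]);th=np.radians(-6.5);R=np.array([[np.cos(th),-np.sin(th)],[np.sin(th),np.cos(th)]])
T=lambda p:((p-H)@R*1000).round(1)
c=pickle.load(open("w10.pkl","rb"))
print("black",T(ray("wrist",[(285,151),(339,151),(338,253),(287,253)],.068,c).mean(0)))
print("red far corners",T(ray("wrist",[(286,94),(338,94)],.038,c)),"white near",T(ray("wrist",[(296,262),(336,262)],.038,c)))
c=pickle.load(open("w16.pkl","rb"));im=cv2.imread("pics/w16.png")
m=cv2.inRange(cv2.cvtColor(im,cv2.COLOR_BGR2HSV),(14,110,60),(28,255,255))
m[:, :260]=0;m[:,380:]=0;m[:140]=0;m[222:]=0
k=max(cv2.findContours(m,0,1)[0],key=cv2.contourArea);p=ray("wrist",k[:,0],.020,c)
q=cv2.minEnclosingCircle((p*1000).astype(np.float32));print("disc",T(np.array(q[0])/1000),q[1])
cv2.imwrite("pics/w16z.png",cv2.resize(im[150:250,260:380],None,fx=6,fy=6,interpolation=cv2.INTER_CUBIC))
im=cv2.imread("pics/side16.png");cv2.imwrite("pics/s16z.png",cv2.resize(im[110:220,240:400],None,fx=5,fy=5,interpolation=cv2.INTER_CUBIC))
```

```text
black [41.7  2.5]
red far corners [[19.8 90.4]
 [63.5 90.4]] white near [[ 25.3 -66.4]
 [ 64.8 -66.6]]
disc [-32.7   0.6] 29.197460174560547
```

View pics/w16z.png

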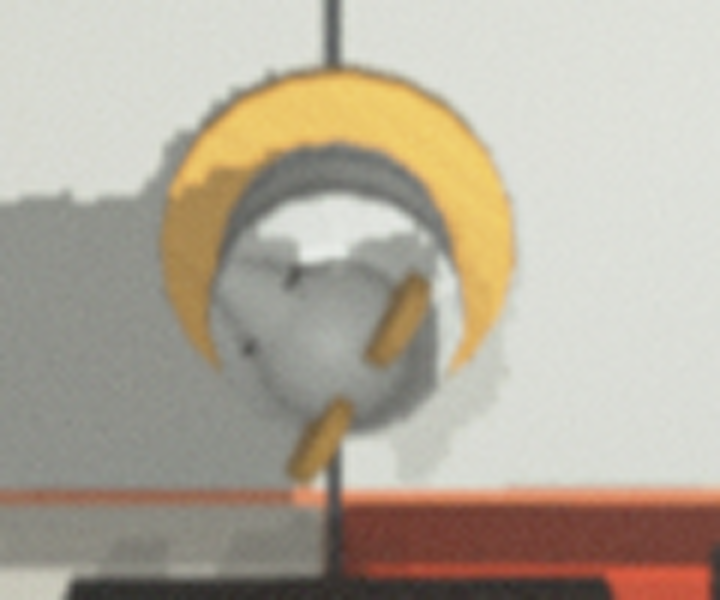

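View pics/s16z.png

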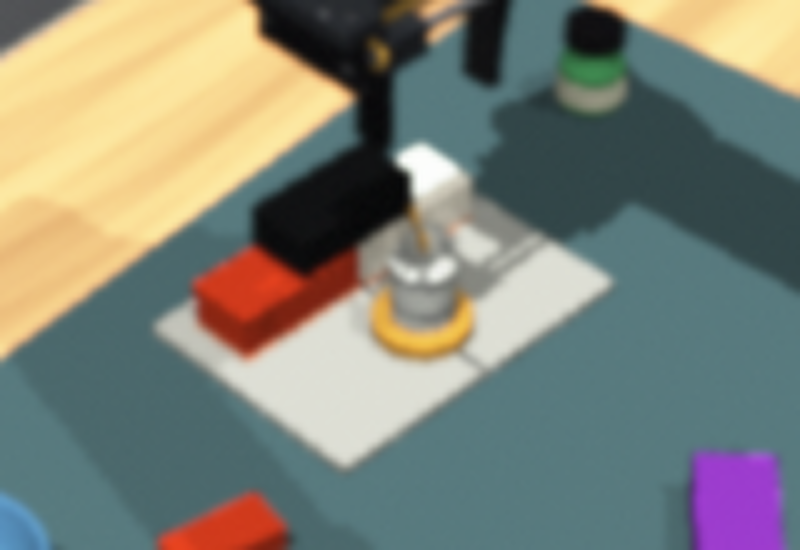

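Run:
```python
from h import *
import pickle
c=pickle.load(open("w16.pkl","rb"))
print(ray("wrist",[(316,202),(316,203.5)],.06,c))
o=sensors.get_obs();print(o["tool_pos"],o["force"],o["time_s"])
env.sign_off()
```

```text
[[ 0.56351057 -0.1615    ]
 [ 0.56488527 -0.16165631]]
[ 0.56235967 -0.16180864  0.12887564] [ 0.21165535 -0.81438362  0.41695261] 55.075
the job is handed in; nothing more can be done
```

I built the wall, disc and mouse as asked and handed the job in at 55 s, well under the 115 s limit. The sign-off gave no verdict.

My last camera checks, in the hearth frame:

| Part | Measured (mm) | Target (mm) | Note |
|---|---|---|---|
| Red brick | x ≈ 41, y ≈ +49 | +40, +47 | on the bowl's side; about 2 mm along from its place |
| White brick | x ≈ 41, y ≈ −47 | +40, −47 | from where the gripper released it; in line with red in the pictures |
| Black brick | x ≈ 42, y ≈ +2.5 | +40, 0 | lies over the joint |
| Disc | x ≈ −33, y ≈ +1 | −32, 0 | lies flat |
| Mouse | about 1 mm off the disc's centre | disc centre | stands upright |

The gripper was open and about 0.13 m above its release height when I handed in. The jar, the hammer and the look-alike bricks were not touched, and the jar and hammer look unmoved in the last scene picture.

- **Height mismatch:** the fingertips are about 30 mm higher than the reported tool height says. Because of this the fingers closed above the red brick on the first two tries, without moving it. I worked from the camera views and contact forces after that.
- **Fingers slower than expected:** I also started lifting before they had shut on the first try, so I waited longer from then on.

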